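# Lock up the cleaning concentrates and dishwasher tablets

### The job

Lock up the dishwashing chemicals, cupboard first: push the child-safety hook down through the gap behind the door's top edge to free the tilt-out door, pull the door out to its stop, put every square white bottle into its bin and push the door in until the hook catches again. Only then press the button of the tablet tub so that its lid pops up, swing the lid right back, put every round tablet inside and press the lid shut until it clicks. Leave everything else on the counter where it is.

Things in the scene. Friction and masses are not known exactly. Their poses are not given: they have to be found in the camera images.
- cupboard: Grey cupboard, 310 wide (y) x 200 deep x 240 mm high, fixed to the counter. Origin: on the counter under the middle of its front edge; x points into the cupboard, away from the robot, z up. The front edge of its top board lies at x = 0; under it a steel strike bar for the hook, 8 mm thick, at x = 6 mm, 205 mm high. A white tilt-out door, 306 x 200 x 12 mm, closes its front.
- door (a joint): Rad. The door is hinged along its foot (20 mm up, x = 0 of the cupboard), its top swings out to -x; lean from upright = value + 0.13. 0: inner stop; 0.08: held ajar by the hook; 0.67: fully out. Set free, it springs out to about 0.5 and stays wherever it is put beyond. Pushing in takes up to 12 N at the top; below 0.06 the hook catches; let go, it returns to 0.08: latched if it stays there.
- hook (a joint): Angle (rad) of the white sprung hook on the back of the door: 0 up (catching), 0.35 fully pressed down; clear of the strike bar at about 0.17, with 5 to 12 N on its pad. It is 16 mm wide and reaches 80 mm from the door into the cupboard.
- hook_pad (a point): Grey pad, 20 x 18 mm, on the hook, pressed down 10 to 15 mm; at y = 115 mm of the cupboard, about 200 mm high, so 40 mm below the cupboard's top, in the gap between the door's top edge and the cupboard. While ajar the gap runs from x = -40 to 0 mm of the cupboard's frame, the pad lies at -18 mm.
- door_top (a point): Middle of the top edge of the door's inner face; z points up along the door, x through the door towards the cupboard.
- bin (a point): Centre of the floor of the grey bin fixed to the door's back; tilts with the door (z up along the door, x towards the cupboard). Inside: x -50 to 45, y +-135 mm, walls 102 mm high, the door in front. With the door fully out it is a V in front of the cupboard, sloping to the door's foot; its mouth spans x = -15 to -140 mm of the cupboard, 155 to 170 mm up. The hook juts over it at y = 115 mm.
- tub: White plastic tablet tub with a grey lid, fixed to the counter: 140 (x) x 150 (y) mm outside, 79 mm high, walls 4 mm. Origin under its middle; x points to the hinge side, away from the robot, z up. A 36 mm high ledge with the button sticks out on its -x side to x = -155 mm.
- tub_floor (a point): Middle of the tub's inner floor, 4 mm above the counter.
- lid (a joint): Angle of the tub's lid (rad), 148 long, 150 wide, 6 mm thick: 0 shut (0.005 clicked), 1.65 fully back, just past upright. The button frees it: it pops up to about 0.87 and stays; friction holds it wherever it is put beyond. Pressed down to 0 with 4 to 10 N near its front edge it clicks under its catch; not caught, it springs up again.
- lid_hinge (a point): Middle of the lid's hinge line, on the tub's far rim, at x = 74 mm, 79 mm high in the tub's frame; the line runs along y.
- button (a joint): Angle of the tub's release button (rad), a rocker: 0 up, grows to 0.30 as it is pressed down; the lid is freed at about 0.17, with about 3 to 5 N.
- button_top (a point): Centre of the pressing face of the grey button, 62 mm above the counter in front of the tub (x = -132 mm in the tub's frame); the pressing face is about 30 mm wide. Press down about 10 mm.
- bottle0: White square concentrate bottle with a black cap: body 44 x 44 x 62 mm, cap 26 mm across to a total height of 80 mm, 80 to 170 g. Origin at the middle of its base, z towards the cap. May be absent (None).
- bottle1: White square concentrate bottle with a black cap: body 44 x 44 x 62 mm, cap 26 mm across to a total height of 80 mm, 80 to 170 g. Origin at the middle of its base, z towards the cap. May be absent (None).
- bottle2: White square concentrate bottle with a black cap: body 44 x 44 x 62 mm, cap 26 mm across to a total height of 80 mm, 80 to 170 g. Origin at the middle of its base, z towards the cap. May be absent (None).
- puck0: White round dishwasher tablet, 40 mm across, 22 mm thick, 30 to 55 g. Origin at the middle of its underside. May be absent (None).
- puck1: White round dishwasher tablet, 40 mm across, 22 mm thick, 30 to 55 g. Origin at the middle of its underside. May be absent (None).
- spice_jar: Amber glass jar with a steel lid, 40 mm across, 75 mm high; not part of the job.
- mug: White mug, 76 mm across, 90 mm high, behind the tub; not part of the job.
- salt: Small dark wooden salt shaker, 40 mm across, 70 mm high; not part of the job.
- bowl: Steel bowl, 120 mm across, 50 mm high; not part of the job.
- spatula: Spatula lying at the left; not part of the job.
- brush: Brush lying at the right; not part of the job.

How it is judged:
By the outcome, as a careful person would: the job done as asked, in the order asked, and still so for the second after the job is handed in, with the robot touching nothing.
Of bottle0, bottle1, bottle2 only 2 to 3 are there at a start; the rules pass over those that are not, and their reading is None.
Of puck0, puck1 only 1 to 2 are there at a start; the rules pass over those that are not, and their reading is None.
At some moment in a run one of bottle0, bottle1, bottle2, puck0, puck1 may be knocked a few centimetres aside while the robot is not near it.
Once in a run the grip may slacken for a moment while it holds something.
It also fails if it takes over 210 s, if anything falls off the work surface, if the arm or the gripper's body presses on something with over 40 N, if the wrist force passes 120 N, or if a joint passes its speed limit or range.

### The arm

A 7-joint arm with a two-finger parallel gripper is mounted at the origin on the work surface. World frame = base frame: x ahead of the robot, y to its left, z up, the work surface at z = 0. Lengths are in m, angles in rad, forces in N, time in s.
With the tool pointing down it reaches from about 0.4 to 0.875 m from the base axis. Payload 6.5 kg.
Tool frame: the origin (TCP) lies on the centre line of the jaws, within the pads' length; the fingertips stand 11 mm ahead of it and the grasp point (between the pads) lies 8 mm behind it; z points along the fingers, y is the line along which they close (so a half turn about z gives the same grasp; the last joint's range is limited). The gripper opens to 88 mm and grips with 3 to 60 N. Pads are 18 mm wide; open, the fingers measure 123 mm over their backs; the gripper's body (75 mm by 187 mm) begins 45 mm behind the grasp point.
Start: joints at [1.13, 0.536, -0.004, 1.538, 0.003, 1.067, -0.071], TCP at [0.238, -0.605, 0.25] pointing down, gripper open.
Joint ranges: [-2.7, 2.7], [-0.37, 2.16], [-1.27, 1.26], [0.24, 2.4], [-1.31, 4.45], [0.19, 1.91], [-2.76, 2.76]. Speed limits (rad/s): [2.39, 2.39, 3.14, 3.14, 3.14, 3.14, 3.14].

### API

Orientations are given as a rotation vector (axis times angle).
In Python, from workcell import manip gives the robot as it stands.
- The arm moves only by the tool move_arm, never from a script. Its argument "moves" is a list that holds one entry, the list of rows, each a list of 7 numbers: the turn, a rotation vector about the world's x, y, z in rad, then the shift along the world's x, y, z in m, then the finger opening in m, from 0 to 0.0881. In form: [[[ax, ay, az, dx, dy, dz, fingers], ...]]. A call has 1 to 10 rows; each row shifts and turns the commanded pose from where the row before left it; what a row does not reach is not made up. A row lasts 1/10 s, in which the tool goes at most 50 mm and 8.59 degrees, less where a joint would pass 70% of its speed; a pose out of reach is approached as far as the arm can. A call is refused whole if a number of a shift passes 0.05 or a number of a turn 0.15, either way. A call with a gripper value outside its range is refused whole. The fingers move at their own pace and stop on an object; "grip_force" is the grip in N (left out, the last holds). Time passes only in rows, so rows that do not move let the fingers close. It gives the time, the measured TCP pose, the force, the opening and the grip force at its end, in the units of the state.
- manip.state(): the state, without advancing time (a new reading comes with each control period).
- manip.grab_frame(name): name is "scene" or "top" or "wrist"; returns the picture (480x640x3 uint8, red, green, blue); there is no depth.
- manip.camera_info(name): a dict with "fov_y" (degrees; the focal length in pixels is half the picture's height over the tangent of half this angle, whatever the lens; pixels are square), "cx", "cy" (the principal point, pixels), "k1" (the pictures are not rectified: a ray, as slopes to the right and down, at radius r is drawn at 1 + k1 r^2 times it, then the intrinsics apply), "R" (3x3) and "t" (3): a world point X has camera coordinates R X + t. Camera axes: x right, y down, z forward; pixel columns grow to the right and rows downward; lengths in m; the calibration is good to about 2 mm. A picture is of the moment at which its call begins: read the wrist's pose just before it. camera_info takes no time and is no camera call; for the wrist camera it gives the pose at the moment of the call.
- manip.hand_in(): hands the job in; it is judged then, once.
The state is a dict: "time_s": time; "joint_pos": joint angles; "qd": joint speeds; "tau": joint torques, N m; "ee_pos": TCP position; "ee_rot": TCP orientation; "wrist_force": force on the tool from outside, world axes, zero at the start; "moment": the same for the moment, N m; "width": finger opening in m; "grip_force": force on a finger pad.
Only numpy, scipy, OpenCV 4.12 (cv2) and the standard library are available. Lean on these libraries where they do the work, as an engineer would, in place of code of your own. Each camera call takes 0.05 s, during which the arm holds its last target. There are 200 camera calls.

## Working session

There is one attempt and no reset: what is moved stays moved. The work goes in short steps, Python scripts to look and compute and a tool call to move; the robot and the scene stay as the last step left them, time stands still between calls to the robot, and variables do not carry over. Pictures are saved under pics/ and viewed, at most 14 in all, crops included, and the job is handed in when it is done.

Besides the shell and the picture viewer there is one more tool, called after "Call:" as name(argument=value, ...), one argument or row to a line, values as JSON. move_arm: Moves the arm, as the interface text tells. Its arguments: {"type":"object","properties":{"moves":{"type":"array"},"grip_force":{"type":"number"}},"required":["moves"]}

```bash
ls; mkdir -p pics; cat > h.py <<'E'
import numpy as np, cv2
from workcell import manip
def cam(n):
    c=manip.camera_info(n); f=240/np.tan(np.radians(c["fov_y"])/2)
    return c,f,np.array(c["R"]),np.array(c["t"])
def grab(n,fn=None):
    im=manip.grab_frame(n)
    if fn: cv2.imwrite("pics/"+fn,cv2.cvtColor(im,cv2.COLOR_RGB2BGR))
    return im
def ray(n,u,v,C=None):
    c,f,R,t=C or cam(n)
    d=np.array([(u-c["cx"])/f,(v-c["cy"])/f]); s=d.copy()
    for _ in range(20): s=d/(1+c["k1"]*(s@s))
    return -R.T@t, R.T@np.array([s[0],s[1],1])
def onz(n,u,v,z,C=None):
    o,d=ray(n,u,v,C); return o+d*(z-o[2])/d[2]
def proj(n,X,C=None):
    c,f,R,t=C or cam(n); p=R@np.array(X)+t; s=p[:2]/p[2]; s=s*(1+c["k1"]*(s@s)); return s*f+[c["cx"],c["cy"]]
E
python3 - <<'E'
from h import *
for n in("scene","top"):
    grab(n,n+"0.png"); c=cam(n); print(n,c[0]["fov_y"],c[0]["k1"],-c[2].T@c[3],c[2].round(2).tolist())
print(manip.state())
E
```

```text
pics
scene 44.117443299069556 -0.025290539181586292 [ 0.66449619 -0.86904903  1.68482296] [[0.98, 0.19, -0.0], [0.16, -0.85, -0.5], [-0.1, 0.49, -0.87]]
top 46.31772850918681 -0.12903395287133096 [0.40423601 0.00242303 1.79156017] [[-0.03, -1.0, -0.01], [-1.0, 0.03, -0.05], [0.05, 0.01, -1.0]]
{'time_s': 0.1, 'joint_pos': array([ 1.12981782,  0.53706889, -0.00443828,  1.53876037,  0.00261778,
        1.06729657, -0.07120301]), 'qd': array([-1.46456681e-03, -1.37114006e-03, -8.99272379e-04, -2.69991508e-03,
        5.98550774e-05, -1.48959769e-03,  5.52429010e-04]), 'tau': array([ 2.28387195e-03, -5.72087109e+01,  9.94030572e-01, -2.52235830e+01,
       -5.61201351e-02,  1.34593615e-02,  3.89038212e-05]), 'ee_pos': array([ 0.23773365, -0.60439511,  0.24894607]), 'ee_rot': array([-3.08512752e+00, -5.85106020e-01,  6.44116059e-04]), 'wrist_force': array([-0.15275951,  0.08139926, -0.01560062]), 'moment': array([-0.0347722 , -0.00446466, -0.00627981]), 'grip_force': 0.0, 'width': 0.08829001505757075}
```

View pics/scene0.png

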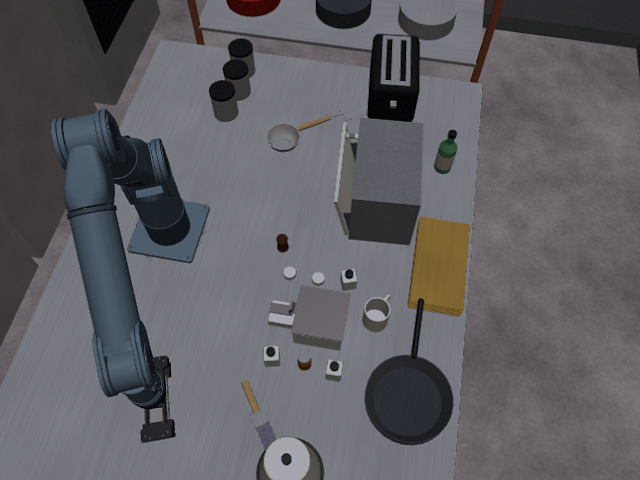

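View pics/top0.png

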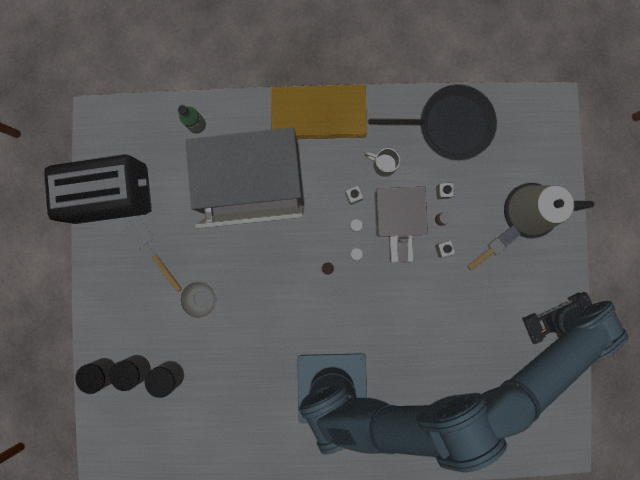

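Both views agree: the cupboard is upper left in the top view (corners about (187,139), (295,128), (302,205)). The tub is at (402,211) with its button at (401,240). There are three bottles at (354,194), (446,190), (445,249) and two tablets at (357,226), (357,254).

```bash
python3 - <<'E'
from h import *
im=cv2.imread("pics/top0.png")
a=cv2.resize(im[120:240,180:310],None,fx=5,fy=5,interpolation=cv2.INTER_CUBIC); cv2.imwrite("pics/c1.png",cv2.convertScaleAbs(a,alpha=1.5)[:600])
a=cv2.resize(im[170:275,340:460],None,fx=5.5,fy=5.5,interpolation=cv2.INTER_CUBIC); cv2.imwrite("pics/c2.png",cv2.convertScaleAbs(a,alpha=1.5))
E
```

```text
(no output)
```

View pics/c1.png

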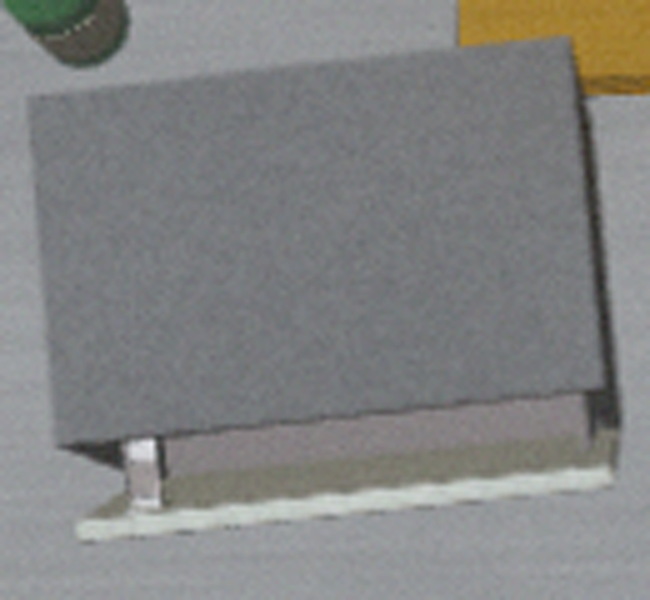

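View pics/c2.png

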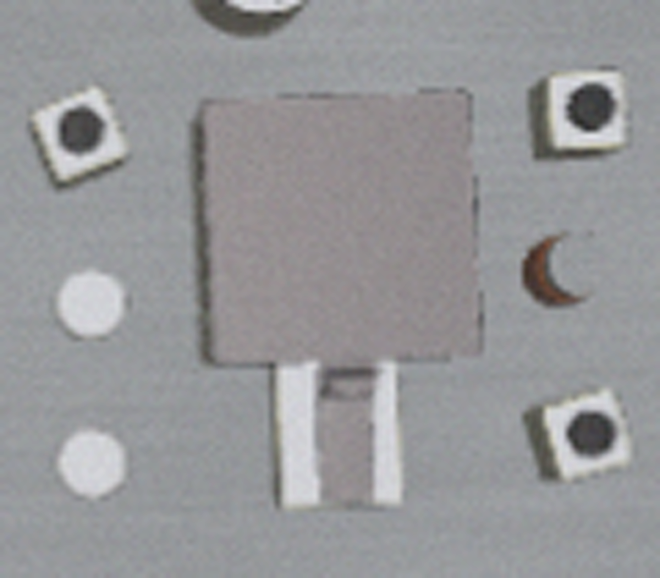

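The crops show the cupboard roof corners at (28,98), (572,38), (606,388), (56,445), with the hook pad at (145,480). They also show the lid corners and the three bottles' caps and yaw.

```bash
python3 - <<'E'
from h import *
np.set_printoptions(precision=4,suppress=True)
C=cam("top")
P=lambda p,o,s,z:onz("top",p[0]/s+o[0]-.4,p[1]/s+o[1]-.4,z,C)
a=[P(p,(180,120),5,.24) for p in [(28,98),(572,38),(606,388),(56,445)]]
print("cup",a, "dims",[np.linalg.norm(a[i]-a[i-1]) for i in range(4)])
o=(a[2]+a[3])/2;y=a[3]-a[2];b=a[0]-a[1];print("org",o,"yaw",np.arctan2(-y[0],y[1]),np.arctan2(-b[0],b[1]))
print("pad",P((145,480),(180,120),5,.2), "doorend",P((80,530),(180,120),5,.21),P((612,475),(180,120),5,.21))
Q=lambda p,z:P(p,(340,170),5.5,z)
l=[Q(p,.085) for p in [(205,102),(470,90),(480,353),(212,365)]]
print("lid",l,"mean",np.mean(l,0),[np.linalg.norm(l[i]-l[i-1]) for i in range(4)]); 
v=l[0]-l[3];print("yaw",np.arctan2(v[1],v[0])); v=l[1]-l[2];print("yaw",np.arctan2(v[1],v[0]))
print("button",Q((346,450),.062),"ledge end",Q((282,505),.036),Q((402,503),.036))
for c,k in [((81,130),[(32,130),(95,86),(130,155),(65,186)]),((591,106),[(549,72),(622,72),(625,148),(552,152)]),((591,433),[(545,410),(615,390),(630,455),(562,478)])]:
    k=[Q(p,.062) for p in k]; e=[k[1]-k[0],k[2]-k[3]]; print("bottle",Q(c,.08),np.mean(k,0),[np.degrees(np.arctan2(v[1],v[0]))%90 for v in e+[k[0]-k[3],k[1]-k[2]]])
for c in [(91,303),(92,463)]: print("puck",Q(c,.022))
print("jar",Q((575,270),.075)," tcp",manip.state()["ee_pos"])
from scipy.spatial.transform import Rotation as R
print(R.from_rotvec(manip.state()["ee_rot"]).as_matrix())
for n,p in [("salt",(328,268)),("bowl",(198,299))]: print(n,onz("top",*p,.06,C))
c,f,Rw,t=cam("wrist");print("wristcam",-Rw.T@t,Rw,c["fov_y"])
E
```

```text
cup [array([0.7575, 0.398 , 0.24  ]), array([0.7812, 0.0882, 0.24  ]), array([0.5826, 0.0735, 0.24  ]), array([0.5594, 0.3831, 0.24  ])] dims [np.float64(0.19868176295865822), np.float64(0.3106170535540788), np.float64(0.1991513564907522), np.float64(0.3104534826083876)]
org [0.571  0.2283 0.24  ] yaw 0.07502763665990747 0.0765392161883615
pad [0.5417 0.3412 0.2   ] doorend [0.5133 0.3771 0.21  ] [0.5365 0.0726 0.21  ]
lid [array([ 0.6222, -0.1529,  0.085 ]), array([ 0.6254, -0.3013,  0.085 ]), array([ 0.4785, -0.3015,  0.085 ]), array([ 0.4757, -0.1522,  0.085 ])] mean [ 0.5505 -0.2269  0.085 ] [np.float64(0.14652677716140372), np.float64(0.14843043818031051), np.float64(0.14694036272465075), np.float64(0.14930593070428846)]
yaw -0.004753738207932839
yaw 0.0012758688598704803
button [ 0.427  -0.2281  0.062 ] ledge end [ 0.3971 -0.1941  0.036 ] [ 0.3964 -0.2626  0.036 ]
bottle [ 0.6089 -0.0836  0.08  ] [ 0.6059 -0.0841  0.062 ] [np.float64(33.576307363676655), np.float64(24.096990818392896), np.float64(28.788124768625867), np.float64(25.09086919523341)]
bottle [ 0.6155 -0.3701  0.08  ] [ 0.615  -0.3717  0.062 ] [np.float64(88.75531216890396), np.float64(1.805318931091719), np.float64(89.83895541668092), np.float64(89.85521072210217)]
bottle [ 0.4325 -0.3631  0.08  ] [ 0.4328 -0.3653  0.062 ] [np.float64(14.230958497555406), np.float64(16.866164643825783), np.float64(12.21574841610502), np.float64(11.112854782819888)]
puck [ 0.5158 -0.0894  0.022 ]
puck [ 0.424  -0.0874  0.022 ]
jar [ 0.524  -0.3585  0.075 ]  tcp [ 0.2377 -0.6044  0.2489]
[[ 0.9306  0.3661 -0.0007]
 [ 0.3661 -0.9306  0.0014]
 [-0.0001 -0.0015 -1.    ]]
salt [0.382 0.003 0.06 ]
bowl [0.2952 0.4088 0.06  ]
wristcam [ 0.3095 -0.5773  0.3844] [[ 0.3651 -0.931  -0.0024]
 [-0.8903 -0.3499  0.2913]
 [-0.2721 -0.1042 -0.9566]] 59.212072449437436
```

Everything is located. The cupboard origin is (0.571, 0.228) with yaw 0.0755, and the hook pad is at (0.544, 0.341). The tub is at (0.551, -0.227). Next I move to the hook with the fingers closed.

Call:
move_arm(
  moves=[
    [[0, 0, -0.03, 0.022, 0.034, 0.011, 0], [0, 0, -0.03, 0.022, 0.034, 0.011, 0], [0, 0, -0.03, 0.022, 0.034, 0.011, 0], [0, 0, -0.03, 0.022, 0.034, 0.011, 0], [0, 0, -0.03, 0.022, 0.034, 0.011, 0], [0, 0, -0.03, 0.022, 0.034, 0.011, 0], [0, 0, -0.03, 0.022, 0.034, 0.011, 0], [0, 0, -0.03, 0.022, 0.034, 0.011, 0], [0, 0, -0.03, 0.022, 0.034, 0.011, 0], [0, 0, -0.03, 0.022, 0.034, 0.011, 0]],
  ],
  grip_force=20,
)

```text
time_s: 1.1
ee_pos: [0.4584, -0.2633, 0.3599]
ee_rot: [-3.139, -0.116, 0.001]
wrist_force: [0.2, -0.3, -0.9]
width: 0.0106
grip_force: 0.0
```

Call:
move_arm(
  moves=[
    [[0, 0, 0, 0.007, 0.036, 0, 0], [0, 0, 0, 0.007, 0.036, 0, 0], [0, 0, 0, 0.007, 0.036, 0, 0], [0, 0, 0, 0.007, 0.036, 0, 0], [0, 0, 0, 0.007, 0.036, 0, 0], [0, 0, 0, 0.007, 0.036, 0, 0], [0, 0, 0, 0.007, 0.036, 0, 0], [0, 0, 0, 0.007, 0.036, 0, 0], [0, 0, 0, 0.007, 0.036, 0, 0], [0, 0, 0, 0.007, 0.036, 0, 0]],
  ],
)

```text
time_s: 2.1
ee_pos: [0.5278, 0.0964, 0.3594]
ee_rot: [3.139, 0.117, -0.001]
wrist_force: [0.9, -0.2, 0.3]
width: 0.0004
grip_force: 0.0
```

Call:
move_arm(
  moves=[
    [[0, 0, 0, 0.003, 0.036, 0, 0], [0, 0, 0, 0.003, 0.036, 0, 0], [0, 0, 0, 0.003, 0.036, 0, 0], [0, 0, 0, 0.003, 0.036, 0, 0], [0, 0, 0, 0.003, 0.036, 0, 0], [0, 0, 0, 0.0, 0.036, 0, 0], [0, 0, 0, 0, 0, 0, 0]],
  ],
)

```text
time_s: 2.8
ee_pos: [0.5405, 0.317, 0.3589]
ee_rot: [-3.136, -0.129, 0.004]
wrist_force: [0.1, 0.8, 0.0]
width: 0.0004
grip_force: 0.0
```

Call:
move_arm(
  moves=[
    [[0, 0, 0, 0.002, 0.024, -0.02, 0], [0, 0, 0, 0, 0, -0.04, 0], [0, 0, 0, 0, 0, -0.04, 0], [0, 0, 0, 0, 0, -0.025, 0], [0, 0, 0, 0, 0, -0.01, 0], [0, 0, 0, 0, 0, -0.004, 0], [0, 0, 0, 0, 0, 0, 0]],
  ],
)

```text
time_s: 3.5
ee_pos: [0.5454, 0.3351, 0.2214]
ee_rot: [-3.139, -0.117, -0.001]
wrist_force: [0.0, 0.1, 0.6]
width: 0.0004
grip_force: 0.0
```

```bash
python3 - <<'E'
from h import *
im=grab("scene","s1.png"); a=cv2.imread("pics/s1.png")[80:260,270:470]; cv2.imwrite("pics/s1c.png",cv2.resize(a,None,fx=3,fy=3,interpolation=cv2.INTER_CUBIC)); print(manip.state()["ee_pos"],manip.state()["wrist_force"])
E
```

```text
[0.54567298 0.3354632  0.22210356] [ 0.1194793  -0.89552434  0.01332037]
```

View pics/s1c.png

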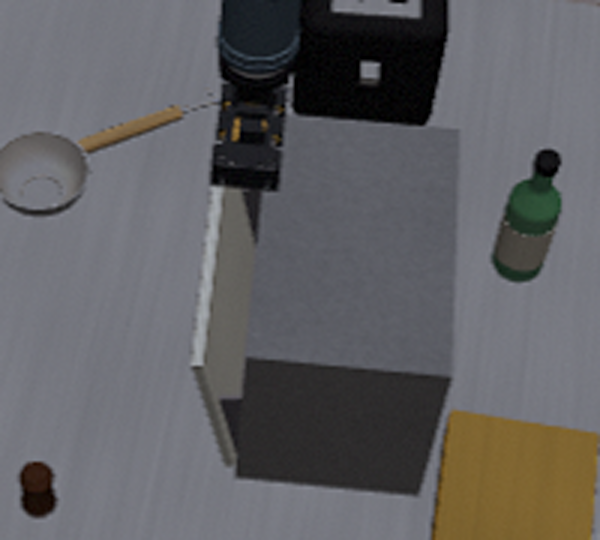

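The gripper sits in line with the gap at the far end of the door (crop about (250,185)). I press the hook now.

Call:
move_arm(
  moves=[
    [[0, 0, 0, -0.002, 0.006, 0, 0], [0, 0, 0, 0, 0, -0.006, 0], [0, 0, 0, 0, 0, -0.005, 0], [0, 0, 0, 0, 0, -0.004, 0], [0, 0, 0, 0, 0, -0.004, 0], [0, 0, 0, 0, 0, 0, 0]],
  ],
)

```text
time_s: 4.15
ee_pos: [0.5424, 0.342, 0.2026]
ee_rot: [-3.138, -0.118, 0.0]
wrist_force: [-2.9, 0.2, 9.9]
width: 0.0003
grip_force: 4.9
```

Call:
move_arm(
  moves=[
    [[0, 0, 0, 0, 0, -0.003, 0], [0, 0, 0, 0, 0, -0.003, 0], [0, 0, 0, 0, 0, 0, 0]],
  ],
)

```text
time_s: 4.45
ee_pos: [0.5437, 0.3428, 0.201]
ee_rot: [-3.137, -0.118, -0.006]
wrist_force: [-9.1, -5.3, 33.0]
width: 0.0007
grip_force: 14.2
```

```bash
python3 - <<'E'
from h import *
for n in("top","wrist"): grab(n,n+"2.png")
a=cv2.imread("pics/top2.png")[120:240,180:310]; b=cv2.imread("pics/wrist2.png")
cv2.imwrite("pics/d.png",np.hstack([cv2.resize(a,(390,360)),cv2.resize(b,(410,360))])); print(manip.state()["wrist_force"])
E
```

```text
[-8.67175615 -6.16980081 33.1241835 ]
```

View pics/d.png

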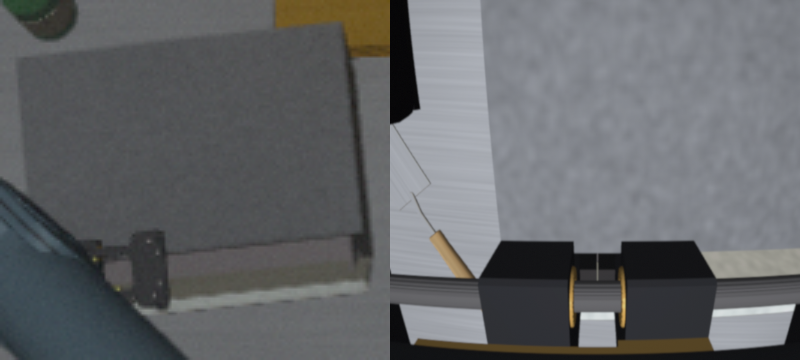

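The pad seems pressed to its hard stop: 33 N up, with the door dragging the tool towards -x by friction. I ease off and follow the door outward.

Call:
move_arm(
  moves=[
    [[0, 0, 0, 0, 0, 0.002, 0], [0, 0, 0, -0.004, 0, 0.002, 0], [0, 0, 0, -0.006, 0, 0, 0], [0, 0, 0, -0.006, 0, 0, 0], [0, 0, 0, 0, 0, 0, 0]],
  ],
)

```text
time_s: 5.05
ee_pos: [0.5255, 0.3414, 0.2002]
ee_rot: [3.139, 0.119, -0.002]
wrist_force: [-4.1, -1.3, 6.7]
width: 0.0006
grip_force: 3.2
```

```bash
python3 - <<'E'
from h import *
for n in("top","wrist"): grab(n,n+"3.png")
a=cv2.imread("pics/top3.png")[120:240,180:310]; b=cv2.imread("pics/wrist3.png")
cv2.imwrite("pics/d3.png",np.hstack([cv2.resize(a,(390,360)),cv2.resize(b,(410,360))])); print(manip.state()["wrist_force"])
E
```

```text
[-3.73890629 -0.55468685  6.42082738]
```

View pics/d3.png

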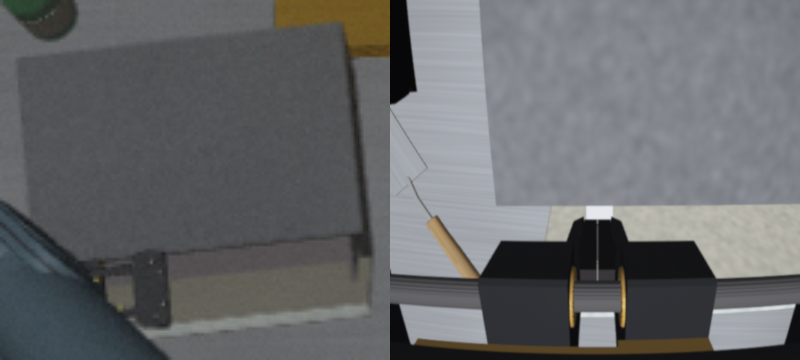

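The door is following the finger outward: its white edge has moved down in the top view to about (260,325). I keep going.

Call:
move_arm(
  moves=[
    [[0, 0, 0, -0.01, 0, 0, 0], [0, 0, 0, -0.01, 0, -0.001, 0], [0, 0, 0, -0.01, 0, -0.002, 0], [0, 0, 0, -0.01, 0, -0.002, 0], [0, 0, 0, -0.01, 0, -0.002, 0], [0, 0, 0, 0, 0, 0.03, 0], [0, 0, 0, 0, 0, 0.04, 0], [0, 0, 0, 0, 0, 0.02, 0], [0, 0, 0, 0, 0, 0, 0]],
  ],
)

```text
time_s: 6.05
ee_pos: [0.4778, 0.3427, 0.2857]
ee_rot: [-3.136, -0.118, -0.008]
wrist_force: [-0.0, 0.1, -0.7]
width: 0.0004
grip_force: 0.0
```

```bash
python3 - <<'E'
from h import *
for n in("top","wrist"): grab(n,n+"4.png")
a=cv2.imread("pics/top4.png")[120:240,180:310]; b=cv2.imread("pics/wrist4.png")
cv2.imwrite("pics/d4.png",np.hstack([cv2.resize(a,(390,360)),cv2.resize(b,(410,360))])); print(manip.state()["wrist_force"])
E
```

```text
[-0.21979299 -0.31813311 -0.22572596]
```

View pics/d4.png

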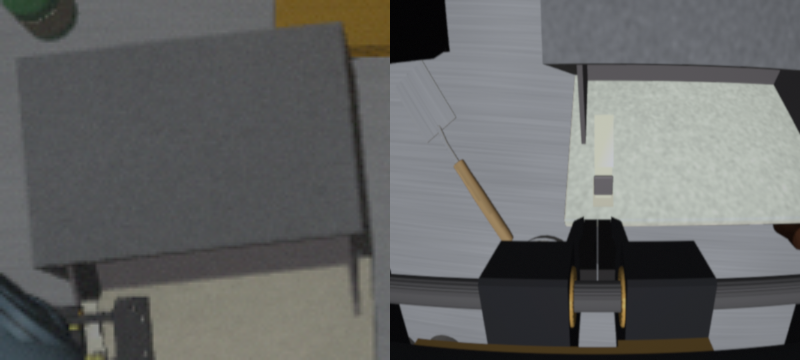

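The door is free and partly out, and the wrist view shows the hook at (603,160). I move to mid-door, reach behind its face and pull it to the stop.

Call:
move_arm(
  moves=[
    [[0, 0, 0, 0.01, -0.04, 0, 0], [0, 0, 0, 0.01, -0.04, 0, 0], [0, 0, 0, 0.01, -0.04, 0, 0], [0, 0, 0, 0, 0, -0.04, 0], [0, 0, 0, 0, 0, -0.04, 0], [0, 0, 0, 0, 0, -0.04, 0], [0, 0, 0, 0, 0, -0.012, 0], [0, 0, 0, 0, 0, 0, 0]],
  ],
)

```text
time_s: 6.95
ee_pos: [0.5051, 0.2205, 0.1484]
ee_rot: [3.138, 0.118, -0.008]
wrist_force: [0.2, -0.1, -0.1]
width: 0.0003
grip_force: 0.0
```

Call:
move_arm(
  moves=[
    [[0, 0, 0, -0.01, 0, 0, 0], [0, 0, 0, -0.01, 0, 0, 0], [0, 0, 0, -0.01, 0, 0, 0], [0, 0, 0, -0.01, 0, 0, 0], [0, 0, 0, -0.008, 0, 0, 0], [0, 0, 0, 0, 0, 0, 0]],
  ],
)

```text
time_s: 7.55
ee_pos: [0.4583, 0.2213, 0.1513]
ee_rot: [-3.139, -0.119, -0.001]
wrist_force: [-0.1, 1.0, 0.9]
width: 0.0004
grip_force: 0.3
```

Call:
move_arm(
  moves=[
    [[0, 0, 0, -0.005, 0, 0, 0], [0, 0, 0, -0.004, 0, 0, 0], [0, 0, 0, 0, 0, 0, 0]],
  ],
)

```text
time_s: 7.85
ee_pos: [0.4552, 0.2219, 0.1528]
ee_rot: [-3.136, -0.115, -0.016]
wrist_force: [11.7, -0.2, 3.6]
width: 0.0004
grip_force: 5.2
```

Call:
move_arm(
  moves=[
    [[0, 0, 0, -0.004, 0, 0, 0], [0, 0, 0, -0.003, 0, 0, 0], [0, 0, 0, 0, 0, 0, 0]],
  ],
)

```text
time_s: 8.15
ee_pos: [0.453, 0.2224, 0.1544]
ee_rot: [-3.133, -0.112, -0.03]
wrist_force: [21.5, -0.7, 5.1]
width: 0.0006
grip_force: 8.9
```

The door is at its stop (21 N). I lift and go to the nearest bottle, turning to its yaw on the way.

Call:
move_arm(
  moves=[
    [[0, 0, 0, 0.02, 0, 0.02, 0], [0, 0, 0, 0, 0, 0.04, 0], [0, 0, 0, 0, 0, 0.04, 0], [0, 0, 0, 0, 0, 0.04, 0.075], [0, 0, 0.14, 0.012, -0.03, 0, 0.075], [0, 0, 0.14, 0.012, -0.03, 0, 0.075], [0, 0, 0.14, 0.012, -0.03, 0, 0.075], [0, 0, 0.14, 0.012, -0.03, 0, 0.075], [0, 0, 0.14, 0.012, -0.03, 0, 0.075], [0, 0, 0.14, 0.012, -0.03, 0, 0.075]],
  ],
)

```text
time_s: 9.15
ee_pos: [0.5349, 0.0399, 0.2904]
ee_rot: [-2.814, -1.395, 0.002]
wrist_force: [0.4, -0.7, -0.3]
width: 0.0545
grip_force: 0.0
```

Call:
move_arm(
  moves=[
    [[0, 0, 0.14, 0.012, -0.03, -0.01, 0.075], [0, 0, 0.14, 0.012, -0.03, -0.01, 0.075], [0, 0, 0.14, 0.012, -0.03, -0.01, 0.075], [0, 0, 0.14, 0.012, -0.03, -0.01, 0.075], [0, 0, 0.14, 0.0, 0, -0.01, 0.075], [0, 0, 0.14, 0.0, 0, -0.01, 0.075], [0, 0, 0.14, 0.0, 0, -0.01, 0.075], [0, 0, 0.14, 0.0, 0, -0.01, 0.075], [0, 0, 0, 0.0, 0, 0, 0.075]],
  ],
)

```text
time_s: 10.05
ee_pos: [0.5816, -0.079, 0.209]
ee_rot: [-1.648, -2.67, 0.002]
wrist_force: [-0.6, -0.5, 0.5]
width: 0.0749
grip_force: 0.0
```

```bash
python3 - <<'E'
from h import *
C=cam("wrist"); print(manip.state()["ee_pos"],manip.state()["ee_rot"]); im=grab("wrist","w5.png")
print([proj("wrist",p,C).round() for p in [(.609,-.084,.08),(.516,-.089,.022),(.424,-.087,.022)]])
t=cv2.imread("pics/top0.png"); im2=grab("top","top5.png")
b=cv2.imread("pics/top5.png")[120:280,180:480]
cv2.imwrite("pics/d5.png",np.hstack([cv2.resize(cv2.imread("pics/w5.png"),(400,300)),cv2.resize(b,(400,213),interpolation=cv2.INTER_CUBIC).copy() if 0 else cv2.copyMakeBorder(cv2.resize(b,(400,213)),0,87,0,0,cv2.BORDER_CONSTANT)]))
E
```

```text
[ 0.5815739  -0.07896517  0.20896783] [-1.64796038e+00 -2.67033860e+00  1.77127425e-03]
[array([356., 253.]), array([241., 183.]), array([132., 128.])]
```

View pics/d5.png

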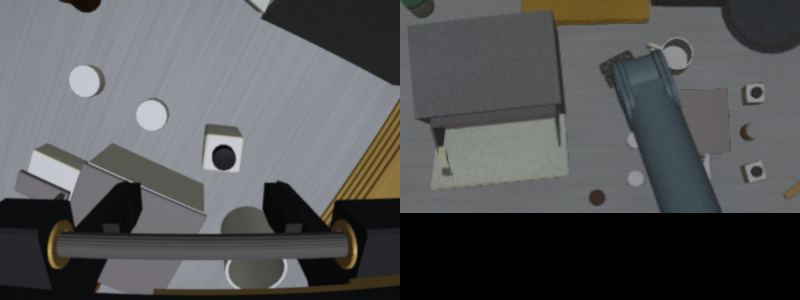

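The bottle's cap is at about (358,251) in the wrist view, within 2 px of the prediction, and it is square to the jaws. The top view shows the door fully out. I grasp it now.

Call:
move_arm(
  moves=[
    [[0, 0, 0, 0.027, -0.005, 0, 0.075], [0, 0, 0, 0, 0, -0.03, 0.075], [0, 0, 0, 0, 0, -0.04, 0.075], [0, 0, 0, 0, 0, -0.04, 0.075], [0, 0, 0, 0, 0, -0.04, 0.075], [0, 0, 0, 0, 0, -0.018, 0.075], [0, 0, 0, 0, 0, 0, 0.075], [0, 0, 0, 0, 0, 0, 0.03], [0, 0, 0, 0, 0, 0, 0.03], [0, 0, 0, 0, 0, 0, 0.03]],
  ],
  grip_force=25,
)

```text
time_s: 11.15
ee_pos: [0.6113, -0.084, 0.0446]
ee_rot: [1.65, 2.67, 0.002]
wrist_force: [0.3, -0.0, 1.0]
width: 0.0531
grip_force: 0.0
```

Call:
move_arm(
  moves=[
    [[0, 0, 0, 0, 0, 0, 0.03], [0, 0, 0, 0, 0, 0, 0.03], [0, 0, 0, 0, 0, 0.03, 0.03], [0, 0, 0, 0, 0, 0.03, 0.03], [0, 0, 0, 0, 0, 0, 0.03]],
  ],
)

```text
time_s: 11.65
ee_pos: [0.6126, -0.0838, 0.1067]
ee_rot: [1.648, 2.667, 0.005]
wrist_force: [-0.1, 0.2, -1.2]
width: 0.0447
grip_force: 24.2
```

Call:
move_arm(
  moves=[
    [[0, 0, -0.14, -0.01, 0, 0.04, 0.03], [0, 0, -0.14, -0.01, 0, 0.04, 0.03], [0, 0, -0.14, -0.01, 0, 0.04, 0.03], [0, 0, -0.14, -0.01, 0, 0.034, 0.03], [0, 0, -0.14, -0.01, 0.02, 0, 0.03], [0, 0, -0.14, -0.01, 0.02, 0, 0.03], [0, 0, -0.14, -0.01, 0.025, 0, 0.03], [0, 0, -0.14, -0.01, 0.025, 0, 0.03], [0, 0, -0.14, 0, 0.025, 0, 0.03], [0, 0, -0.14, 0, 0.025, 0, 0.03]],
  ],
)

```text
time_s: 12.65
ee_pos: [0.5292, 0.0568, 0.2561]
ee_rot: [2.987, 0.971, -0.002]
wrist_force: [-0.1, -0.2, -0.6]
width: 0.0447
grip_force: 24.2
```

Call:
move_arm(
  moves=[
    [[0, 0, -0.14, 0, 0.025, 0, 0.03], [0, 0, -0.14, 0, 0.025, 0, 0.03], [0, 0, -0.14, 0, 0.02, 0, 0.03], [0, 0, -0.14, 0, 0.016, 0, 0.03], [0, 0, 0, 0, 0, 0, 0.03]],
  ],
)

```text
time_s: 13.15
ee_pos: [0.5291, 0.1447, 0.2562]
ee_rot: [-3.138, -0.122, 0.001]
wrist_force: [-0.3, -0.0, -1.6]
width: 0.0449
grip_force: 24.2
```

Over the bin; lower, release gently and withdraw.

Call:
move_arm(
  moves=[
    [[0, 0, 0, 0, 0, -0.04, 0.03], [0, 0, 0, 0, 0, -0.035, 0.03], [0, 0, 0, 0, 0, -0.02, 0.03], [0, 0, 0, 0, 0, -0.012, 0.03], [0, 0, 0, 0, 0, 0, 0.03], [0, 0, 0, 0, 0, 0, 0.058], [0, 0, 0, 0, 0, 0, 0.058], [0, 0, 0, 0, 0, 0, 0.058], [0, 0, 0, 0, 0, 0.03, 0.058], [0, 0, 0, 0, 0, 0.04, 0.058]],
  ],
)

```text
time_s: 14.15
ee_pos: [0.5289, 0.1417, 0.2197]
ee_rot: [3.139, 0.118, -0.005]
wrist_force: [0.2, 0.3, 1.2]
width: 0.0583
grip_force: 0.0
```

Call:
move_arm(
  moves=[
    [[0, 0, 0, -0.01, -0.01, 0.04, 0.058], [0, 0, 0, -0.01, -0.03, 0.02, 0.058], [0, 0, 0, 0, -0.04, 0.02, 0.075], [0, 0, 0.14, 0, -0.04, 0, 0.075], [0, 0, 0.14, 0, -0.04, 0, 0.075], [0, 0, 0.14, 0, -0.04, 0, 0.075], [0, 0, 0.14, 0, -0.04, 0, 0.075], [0, 0, 0.14, 0, -0.04, 0, 0.075], [0, 0, 0.14, 0, -0.04, 0, 0.075], [0, 0, 0.14, 0, -0.04, 0, 0.075]],
  ],
)

```text
time_s: 15.15
ee_pos: [0.5099, -0.2196, 0.3007]
ee_rot: [2.708, 1.589, 0.001]
wrist_force: [0.0, 0.1, -0.1]
width: 0.0752
grip_force: 0.0
```

```bash
python3 - <<'E'
from h import *
print(manip.state()["ee_pos"],manip.state()["ee_rot"]); im=grab("scene","s6.png")
C=cam("scene")
for n,p in dict(b1=(.615,-.370,.08),b2=(.4325,-.363,.08),p0=(.516,-.089,.022),p1=(.424,-.087,.022)).items(): print(n,proj("scene",p,C).round())
cv2.imwrite("pics/d6.png",cv2.resize(cv2.imread("pics/s6.png")[110:390,220:460],(514,600)))
E
```

```text
[ 0.50994163 -0.21955968  0.30070417] [2.70848120e+00 1.58888880e+00 1.34681275e-03]
b1 [334. 363.]
b2 [270. 349.]
p0 [318. 276.]
p1 [289. 271.]
```

View pics/d6.png

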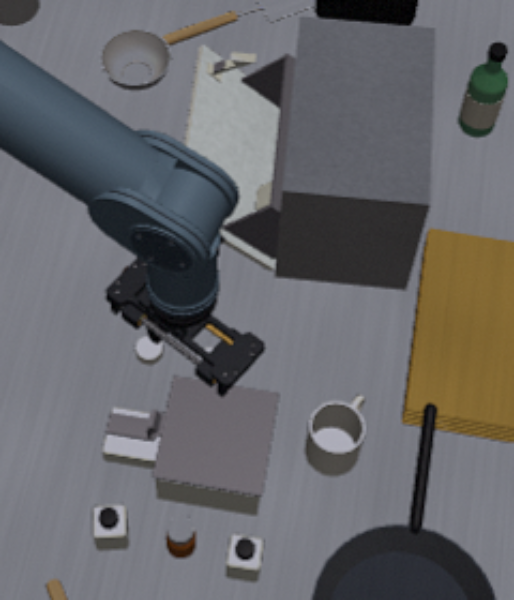

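The first bottle lies in the bin, a pale patch at about (265,195). The other two stay in place at (108,518) and (245,548) in the crop, shifted about 3 mm towards -y from my estimate. I take the far one now.

Call:
move_arm(
  moves=[
    [[0, 0, 0.1, 0.021, -0.03, 0, 0.075], [0, 0, 0.1, 0.021, -0.03, 0, 0.075], [0, 0, 0.1, 0.021, -0.03, -0.02, 0.075], [0, 0, 0.1, 0.021, -0.03, -0.03, 0.075], [0, 0, 0.11, 0.021, -0.032, -0.04, 0.075], [0, 0, 0, 0, 0, -0.02, 0.075], [0, 0, 0, 0, 0, 0, 0.075]],
  ],
)

```text
time_s: 15.9
ee_pos: [0.6111, -0.3664, 0.1898]
ee_rot: [-2.225, -2.209, 0.003]
wrist_force: [-0.3, 1.1, -0.4]
width: 0.0751
grip_force: 0.0
```

```bash
python3 - <<'E'
from h import *
C=cam("wrist"); print(manip.state()["ee_pos"],manip.state()["ee_rot"]); im=grab("wrist","w7.png")
g=cv2.cvtColor(im,cv2.COLOR_RGB2GRAY); p=proj("wrist",(.615,-.372,.08),C); q=proj("wrist",(.615,-.372,.062),C); print(p)
x,y=p.astype(int); sub=(g[max(0,y-60):y+60,max(0,x-60):x+60]<60).astype(np.uint8)
n,l,s,c=cv2.connectedComponentsWithStats(sub)
for i in range(1,n):
  if s[i,4]>150: u=c[i]+[max(0,x-60),max(0,y-60)]; print(s[i],u,onz("wrist",*u,.08,C))
w=(g>170).astype(np.uint8); n,l,s,c=cv2.connectedComponentsWithStats(w)
for i in range(1,n):
  if s[i,4]>800: print(s[i,:5],c[i],cv2.minAreaRect(np.argwhere(l==i)[:,::-1].astype(np.float32)))
E
```

```text
[ 0.61106107 -0.36643875  0.18978837] [-2.225313   -2.20902075  0.00263314]
[328.51725412 246.86499999]
[  46   37   39   43 1309] [332.49350649 243.9289534 ] [ 0.61743411 -0.37013286  0.08      ]
[  12   39   72   39 2266] [48.09488085 58.48234775] ((47.71287155151367, 58.62871170043945), (33.63225555419922, 68.9560775756836), 84.2894058227539)
[  27  194   73   70 1785] [ 68.67731092 225.2627451 ] ((62.73701858520508, 229.39669799804688), (66.19015502929688, 53.30939483642578), 66.4477310180664)
[ 301  206   64   64 2262] [332.59328028 232.50972591] ((332.5982666015625, 237.4560546875), (61.231040954589844, 63.749027252197266), 87.70938873291016)
```

Call:
move_arm(
  moves=[
    [[0, 0, 0, 0.006, -0.004, -0.02, 0.075], [0, 0, 0, 0, 0, -0.04, 0.075], [0, 0, 0, 0, 0, -0.04, 0.075], [0, 0, 0, 0, 0, -0.03, 0.075], [0, 0, 0, 0, 0, -0.017, 0.075], [0, 0, 0, 0, 0, 0, 0.075], [0, 0, 0, 0, 0, 0, 0.03], [0, 0, 0, 0, 0, 0, 0.03], [0, 0, 0, 0, 0, 0, 0.03], [0, 0, 0, 0, 0, 0, 0.03]],
  ],
)

```text
time_s: 16.95
ee_pos: [0.6192, -0.3712, 0.0478]
ee_rot: [2.227, 2.214, 0.0]
wrist_force: [-0.9, 0.8, 1.3]
width: 0.045
grip_force: 0.3
```

Call:
move_arm(
  moves=[
    [[0, 0, 0, 0, 0, 0, 0.03], [0, 0, 0, 0, 0, 0, 0.03], [0, 0, 0, 0, 0, 0.03, 0.03], [0, 0, 0, 0, 0, 0.04, 0.03], [0, 0, 0, 0, 0, 0.04, 0.03], [0, 0, 0, 0, 0, 0.04, 0.03], [0, 0, 0, 0, 0, 0.04, 0.03], [0, 0, 0, 0, 0, 0.03, 0.03], [0, 0, 0, 0, 0, 0, 0.03]],
  ],
)

```text
time_s: 17.85
ee_pos: [0.6212, -0.3717, 0.2721]
ee_rot: [2.223, 2.208, 0.004]
wrist_force: [0.9, 0.4, -0.7]
width: 0.0438
grip_force: 25.0
```

Call:
move_arm(
  moves=[
    [[0, 0, -0.125, -0.012, 0.036, 0, 0.03], [0, 0, -0.125, -0.012, 0.036, 0, 0.03], [0, 0, -0.125, -0.012, 0.036, 0, 0.03], [0, 0, -0.125, -0.012, 0.036, 0, 0.03], [0, 0, -0.125, -0.012, 0.036, 0, 0.03], [0, 0, -0.125, -0.012, 0.036, 0, 0.03], [0, 0, -0.125, -0.012, 0.036, 0, 0.03], [0, 0, -0.125, -0.012, 0.036, 0, 0.03], [0, 0, -0.125, 0, 0.036, 0, 0.03], [0, 0, -0.125, 0, 0.036, 0, 0.03]],
  ],
)

```text
time_s: 18.85
ee_pos: [0.5217, -0.0096, 0.2654]
ee_rot: [-3.104, -0.484, 0.003]
wrist_force: [0.7, 0.2, -0.4]
width: 0.0435
grip_force: 25.0
```

Call:
move_arm(
  moves=[
    [[0, 0, -0.125, 0, 0.036, 0, 0.03], [0, 0, -0.125, 0, 0.036, 0, 0.03], [0, 0, 0, 0, 0.036, 0, 0.03], [0, 0, 0, 0, 0.036, 0, 0.03], [0, 0, 0, 0, 0.036, 0, 0.03], [0, 0, 0, 0, 0.033, 0, 0.03], [0, 0, 0, 0, 0, 0, 0.03]],
  ],
)

```text
time_s: 19.55
ee_pos: [0.521, 0.2079, 0.2653]
ee_rot: [-3.137, -0.114, 0.003]
wrist_force: [0.1, 0.6, -0.6]
width: 0.0438
grip_force: 25.0
```

Call:
move_arm(
  moves=[
    [[0, 0, 0, 0.003, -0.005, -0.04, 0.03], [0, 0, 0, 0, 0, -0.04, 0.03], [0, 0, 0, 0, 0, -0.02, 0.03], [0, 0, 0, 0, 0, -0.014, 0.03], [0, 0, 0, 0, 0, 0, 0.03], [0, 0, 0, 0, 0, 0, 0.058], [0, 0, 0, 0, 0, 0, 0.058], [0, 0, 0, 0, 0, 0, 0.058], [0, 0, 0, 0, 0, 0.03, 0.058], [0, 0, 0, 0, 0, 0.04, 0.058]],
  ],
)

```text
time_s: 20.55
ee_pos: [0.5249, 0.1968, 0.2226]
ee_rot: [3.139, 0.102, -0.004]
wrist_force: [1.0, -0.1, -0.2]
width: 0.0577
grip_force: 0.0
```

Call:
move_arm(
  moves=[
    [[0, 0, 0, -0.01, -0.01, 0.04, 0.058], [0, 0, 0, -0.01, -0.03, 0.02, 0.075], [0, 0, 0.14, -0.008, -0.042, 0.02, 0.075], [0, 0, 0.14, -0.008, -0.042, 0, 0.075], [0, 0, 0.14, -0.008, -0.042, 0, 0.075], [0, 0, 0.14, -0.008, -0.042, 0, 0.075], [0, 0, 0.14, -0.008, -0.042, 0, 0.075], [0, 0, 0.14, -0.008, -0.042, 0, 0.075], [0, 0, 0.14, -0.008, -0.042, 0, 0.075], [0, 0, 0.14, -0.008, -0.042, 0, 0.075]],
  ],
)

```text
time_s: 21.55
ee_pos: [0.4452, -0.1655, 0.3035]
ee_rot: [2.643, 1.695, 0.002]
wrist_force: [0.7, 0.6, -0.7]
width: 0.075
grip_force: 0.0
```

Call:
move_arm(
  moves=[
    [[0, 0, 0.14, 0, -0.042, 0, 0.075], [0, 0, 0.14, 0, -0.042, 0, 0.075], [0, 0, 0.14, 0, -0.042, -0.02, 0.075], [0, 0, 0.14, 0, -0.042, -0.04, 0.075], [0, 0, 0.05, 0, -0.02, -0.04, 0.075], [0, 0, 0, 0, 0, 0, 0.075]],
  ],
)

```text
time_s: 22.15
ee_pos: [0.4418, -0.3476, 0.2037]
ee_rot: [-2.021, -2.396, 0.003]
wrist_force: [0.2, 0.5, -0.5]
width: 0.0751
grip_force: 0.0
```

```bash
cat > capfind.py <<'E'
from h import *
import sys
def find(X,fn):
    C=cam("wrist"); print(manip.state()["ee_pos"],manip.state()["ee_rot"]); im=grab("wrist",fn)
    g=cv2.cvtColor(im,cv2.COLOR_RGB2GRAY); p=proj("wrist",X,C); print(p)
    x,y=p.astype(int); x0,y0=max(0,x-60),max(0,y-60)
    n,l,s,c=cv2.connectedComponentsWithStats((g[y0:y+60,x0:x+60]<60).astype(np.uint8))
    for i in range(1,n):
        if s[i,4]>150: u=c[i]+[x0,y0]; print("dark",s[i],u,onz("wrist",*u,.08,C))
    n,l,s,c=cv2.connectedComponentsWithStats((g>170).astype(np.uint8))
    for i in range(1,n):
        if s[i,4]>800: print("white",s[i,4],c[i],cv2.minAreaRect(np.argwhere(l==i)[:,::-1].astype(np.float32)),onz("wrist",*c[i],.022,C))
find(eval(sys.argv[1]),sys.argv[2])
E
python3 capfind.py "(.4328,-.366,.08)" w8.png
```

```text
[ 0.44175646 -0.34756426  0.20365686] [-2.02099048 -2.39575239  0.0029278 ]
[304.06705865 256.38191173]
dark [  44   37   37   40 1174] [306.39352641 252.47189097] [ 0.43387424 -0.36309039  0.08      ]
white 1452 [360.07713499   6.62672176] ((356.0, 9.5), (19.0, 122.0), 90.0) [ 0.44268349 -0.19951382  0.022     ]
white 3645 [344.27050754  81.42688615] ((344.2270812988281, 78.79693603515625), (119.87248992919922, 39.318702697753906), 7.594643592834473) [ 0.44079451 -0.25102276  0.022     ]
white 1879 [308.54976051 240.69132517] ((307.63116455078125, 245.94264221191406), (56.67537307739258, 59.21037292480469), 84.80557250976562) [ 0.43451236 -0.37302548  0.022     ]
```

Call:
move_arm(
  moves=[
    [[0, 0, 0.075, -0.008, -0.016, -0.02, 0.075], [0, 0, 0, 0, 0, -0.04, 0.075], [0, 0, 0, 0, 0, -0.04, 0.075], [0, 0, 0, 0, 0, -0.04, 0.075], [0, 0, 0, 0, 0, -0.02, 0.075], [0, 0, 0, 0, 0, 0, 0.075], [0, 0, 0, 0, 0, 0, 0.03], [0, 0, 0, 0, 0, 0, 0.03], [0, 0, 0, 0, 0, 0, 0.03], [0, 0, 0, 0, 0, 0, 0.03]],
  ],
)

```text
time_s: 23.2
ee_pos: [0.4375, -0.3626, 0.0491]
ee_rot: [1.929, 2.478, -0.001]
wrist_force: [-0.8, 0.0, 0.8]
width: 0.0452
grip_force: 0.6
```

Call:
move_arm(
  moves=[
    [[0, 0, 0, 0, 0, 0, 0.03], [0, 0, 0, 0, 0, 0, 0.03], [0, 0, 0, 0, 0, 0.03, 0.03], [0, 0, 0, 0, 0, 0.04, 0.03], [0, 0, 0, 0, 0, 0.04, 0.03], [0, 0, 0, 0, 0, 0.04, 0.03], [0, 0, 0, 0, 0, 0.04, 0.03], [0, 0, 0, 0, 0, 0.04, 0.03], [0, 0, 0, 0, 0, 0, 0.03]],
  ],
)

```text
time_s: 24.1
ee_pos: [0.4401, -0.3635, 0.2838]
ee_rot: [1.923, 2.471, 0.001]
wrist_force: [-0.5, -0.5, -1.8]
width: 0.0437
grip_force: 25.0
```

Call:
move_arm(
  moves=[
    [[0, 0, -0.125, 0.008, 0.036, 0, 0.03], [0, 0, -0.125, 0.008, 0.036, 0, 0.03], [0, 0, -0.125, 0.008, 0.036, 0, 0.03], [0, 0, -0.125, 0.008, 0.036, 0, 0.03], [0, 0, -0.125, 0.008, 0.036, 0, 0.03], [0, 0, -0.125, 0.008, 0.036, 0, 0.03], [0, 0, -0.125, 0.008, 0.036, 0, 0.03], [0, 0, -0.125, 0.008, 0.036, 0, 0.03], [0, 0, -0.125, 0.008, 0.036, 0, 0.03], [0, 0, -0.125, 0.008, 0.036, 0, 0.03]],
  ],
)

```text
time_s: 25.1
ee_pos: [0.517, -0.0003, 0.2772]
ee_rot: [-3.017, -0.874, 0.002]
wrist_force: [0.9, -0.8, -2.3]
width: 0.0437
grip_force: 25.0
```

Call:
move_arm(
  moves=[
    [[0, 0, -0.125, 0, 0.036, 0, 0.03], [0, 0, -0.125, 0, 0.036, 0, 0.03], [0, 0, -0.125, 0, 0.036, 0, 0.03], [0, 0, -0.12, 0, 0.036, 0, 0.03], [0, 0, 0, 0, 0.036, 0, 0.03], [0, 0, 0, 0, 0.036, 0, 0.03], [0, 0, 0, 0, 0.036, 0, 0.03], [0, 0, 0, 0, 0.008, 0, 0.03], [0, 0, 0, 0, 0, 0, 0.03]],
  ],
)

```text
time_s: 26.0
ee_pos: [0.5165, 0.2595, 0.277]
ee_rot: [-3.139, -0.121, 0.002]
wrist_force: [0.6, -0.0, -1.8]
width: 0.0438
grip_force: 25.0
```

Call:
move_arm(
  moves=[
    [[0, 0, 0, 0.004, -0.003, -0.04, 0.03], [0, 0, 0, 0, 0, -0.035, 0.03], [0, 0, 0, 0, 0, -0.02, 0.03], [0, 0, 0, 0, 0, -0.01, 0.03], [0, 0, 0, 0, 0, 0, 0.03], [0, 0, 0, 0, 0, 0, 0.058], [0, 0, 0, 0, 0, 0, 0.058], [0, 0, 0, 0, 0, 0, 0.058], [0, 0, 0, 0, 0, 0.03, 0.058], [0, 0, 0, 0, 0, 0.04, 0.058]],
  ],
)

```text
time_s: 27.0
ee_pos: [0.5204, 0.2545, 0.2428]
ee_rot: [3.138, 0.117, -0.005]
wrist_force: [0.5, 1.1, 0.7]
width: 0.0579
grip_force: 0.0
```

Call:
move_arm(
  moves=[
    [[0, 0, 0, -0.03, -0.02, 0.04, 0], [0, 0, 0, -0.03, -0.03, 0.02, 0], [0, 0, 0, -0.03, -0.03, 0, 0], [0, 0, 0, -0.03, -0.03, 0, 0], [0, 0, 0, -0.03, -0.03, 0, 0], [0, 0, 0, -0.01, -0.03, 0, 0], [0, 0, 0, 0, -0.03, 0, 0], [0, 0, 0, 0, -0.03, 0, 0], [0, 0, 0, 0, -0.03, 0, 0]],
  ],
)

```text
time_s: 27.9
ee_pos: [0.3637, -0.0046, 0.301]
ee_rot: [-3.139, -0.117, -0.004]
wrist_force: [-0.3, 0.5, 0.3]
width: 0.0003
grip_force: 0.0
```

```bash
python3 - <<'E'
from h import *
print(manip.state()["ee_pos"]); grab("scene","s9.png"); grab("top","t9.png")
a=cv2.resize(cv2.imread("pics/s9.png")[100:260,300:440],(440,500)); b=cv2.resize(cv2.imread("pics/t9.png")[120:270,180:310],(350,404))
cv2.imwrite("pics/d9.png",np.hstack([a,cv2.copyMakeBorder(b,0,96,0,0,cv2.BORDER_CONSTANT)]))
E
```

```text
[ 0.36370255 -0.00457389  0.30100579]
```

View pics/d9.png

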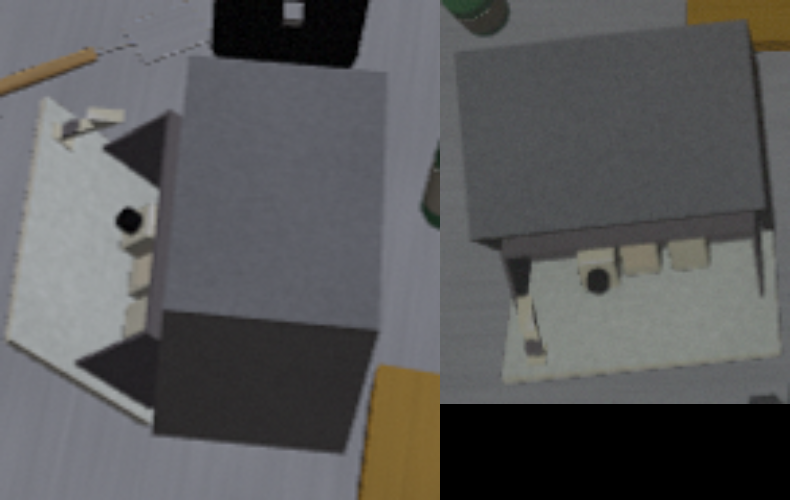

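All three bottles lie in the bin (top crop (598,268), (640,260), (688,253)). Now I close the door, pushing from outside at the middle of its top edge.

Call:
move_arm(
  moves=[
    [[0, 0, 0, 0.003, 0.036, 0, 0], [0, 0, 0, 0.003, 0.036, 0, 0], [0, 0, 0, 0.003, 0.036, 0, 0], [0, 0, 0, 0.003, 0.036, 0, 0], [0, 0, 0, 0.003, 0.036, 0, 0], [0, 0, 0, 0.0, 0.036, -0.03, 0], [0, 0, 0, 0, 0, -0.04, 0], [0, 0, 0, 0, 0, -0.04, 0], [0, 0, 0, 0, 0, -0.04, 0], [0, 0, 0, 0, 0, 0, 0]],
  ],
)

```text
time_s: 29.0
ee_pos: [0.3755, 0.2117, 0.1468]
ee_rot: [3.136, 0.118, -0.012]
wrist_force: [-0.5, -0.2, 0.4]
width: 0.0008
grip_force: 0.0
```

```bash
python3 - <<'E'
from h import *
p=manip.state()["ee_pos"]; print(p)
c=np.array([.571,.228]);e=np.array([np.cos(.0755),np.sin(.0755)]);print((p[:2]-c)@e,(p[:2]-c)@[-e[1],e[0]])
E
```

```text
[0.37550686 0.21169384 0.14682316]
-0.19616616881887486 -0.0015139891892887516
```

Call:
move_arm(
  moves=[
    [[0, 0, 0, 0.01, 0.0008, 0, 0], [0, 0, 0, 0.01, 0.0008, 0, 0], [0, 0, 0, 0.01, 0.0008, 0.003, 0], [0, 0, 0, 0.01, 0.0008, 0.006, 0], [0, 0, 0, 0.01, 0.0008, 0.006, 0], [0, 0, 0, 0.01, 0.0008, 0.006, 0], [0, 0, 0, 0.01, 0.0008, 0.006, 0], [0, 0, 0, 0.01, 0.0008, 0.006, 0], [0, 0, 0, 0.01, 0.0008, 0.005, 0], [0, 0, 0, 0.01, 0.0008, 0.005, 0]],
  ],
)

```text
time_s: 30.0
ee_pos: [0.4777, 0.2209, 0.1949]
ee_rot: [-3.139, -0.117, 0.004]
wrist_force: [-8.2, -1.0, 5.5]
width: 0.0005
grip_force: 4.1
```

Call:
move_arm(
  moves=[
    [[0, 0, 0, 0.008, 0.0006, 0.004, 0], [0, 0, 0, 0.008, 0.0006, 0.003, 0], [0, 0, 0, 0.008, 0.0006, 0.003, 0], [0, 0, 0, 0.006, 0.0005, 0.002, 0], [0, 0, 0, 0, 0, 0, 0]],
  ],
)

```text
time_s: 30.5
ee_pos: [0.5091, 0.2233, 0.2065]
ee_rot: [-3.138, -0.116, -0.0]
wrist_force: [-3.0, 0.4, 2.6]
width: 0.0002
grip_force: 1.6
```

Call:
move_arm(
  moves=[
    [[0, 0, 0, 0.004, 0.0003, 0, 0], [0, 0, 0, 0.004, 0.0003, 0, 0], [0, 0, 0, 0, 0, 0, 0]],
  ],
)

```text
time_s: 30.8
ee_pos: [0.5167, 0.2237, 0.2062]
ee_rot: [-3.139, -0.116, -0.0]
wrist_force: [-4.6, -0.6, 5.1]
width: 0.0004
grip_force: 2.2
```

Call:
move_arm(
  moves=[
    [[0, 0, 0, 0.003, 0.0002, 0, 0], [0, 0, 0, 0, 0, 0, 0]],
  ],
)

```text
time_s: 31.0
ee_pos: [0.5195, 0.2239, 0.2062]
ee_rot: [-3.139, -0.116, 0.0]
wrist_force: [-5.0, 0.1, 3.0]
width: 0.0006
grip_force: 2.5
```

Call:
move_arm(
  moves=[
    [[0, 0, 0, 0.003, 0.0002, 0, 0], [0, 0, 0, 0, 0, 0, 0]],
  ],
)

```text
time_s: 31.2
ee_pos: [0.5224, 0.2241, 0.2062]
ee_rot: [-3.139, -0.116, 0.0]
wrist_force: [-5.0, -0.3, 3.3]
width: 0.0007
grip_force: 2.5
```

Call:
move_arm(
  moves=[
    [[0, 0, 0, 0.003, 0.0002, 0, 0], [0, 0, 0, 0, 0, 0, 0]],
  ],
)

```text
time_s: 31.4
ee_pos: [0.5238, 0.2242, 0.206]
ee_rot: [3.139, 0.117, -0.006]
wrist_force: [-11.0, -1.0, 7.7]
width: 0.0004
grip_force: 5.3
```

Call:
move_arm(
  moves=[
    [[0, 0, 0, 0.002, 0.0002, 0, 0], [0, 0, 0, 0, 0, 0, 0]],
  ],
)

```text
time_s: 31.6
ee_pos: [0.5239, 0.2242, 0.2059]
ee_rot: [3.138, 0.118, -0.011]
wrist_force: [-16.7, -1.6, 12.6]
width: 0.0005
grip_force: 8.5
```

At the inner stop; back off and check that it stays ajar at 0.08.

Call:
move_arm(
  moves=[
    [[0, 0, 0, -0.01, 0, 0, 0], [0, 0, 0, -0.02, 0, 0, 0], [0, 0, 0, -0.03, 0, 0, 0], [0, 0, 0, -0.03, 0, 0.03, 0], [0, 0, 0, -0.02, -0.03, 0.03, 0], [0, 0, 0, -0.01, -0.04, 0.03, 0], [0, 0, 0, 0, -0.04, 0.02, 0], [0, 0, 0, 0, -0.04, 0, 0], [0, 0, 0, 0, -0.04, 0, 0], [0, 0, 0, 0, -0.04, 0, 0]],
  ],
)

```text
time_s: 32.6
ee_pos: [0.4085, -0.0071, 0.3159]
ee_rot: [3.139, 0.115, 0.007]
wrist_force: [0.7, 0.6, -0.5]
width: 0.0005
grip_force: 0.0
```

```bash
python3 - <<'E'
from h import *
print(manip.state()["ee_pos"],manip.state()["ee_rot"]); grab("top","t10.png"); grab("scene","s10.png")
a=cv2.imread("pics/top0.png").astype(int);b=cv2.imread("pics/t10.png").astype(int)
print("door area diff",np.abs(a-b)[195:235,185:305].mean(), (np.abs(a-b)[195:235,185:305].max(2)>40).sum())
b=cv2.resize(cv2.imread("pics/t10.png")[125:285,180:460],(798,456)); cv2.imwrite("pics/d10.png",b)
E
```

```text
[ 0.40846689 -0.00705221  0.31588679] [3.13912067 0.11532246 0.0067245 ]
door area diff 5.876180555555556 304
```

View pics/d10.png

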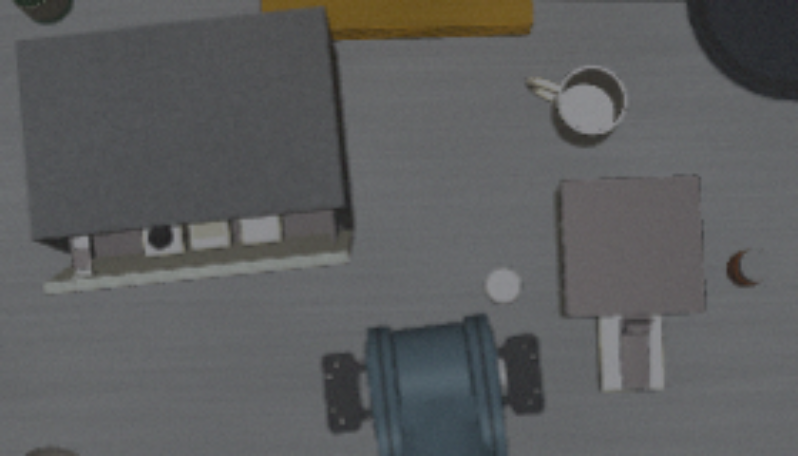

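The cupboard is latched ajar again just as at the start, with three bottles inside the bin. Next is the tub button.

Call:
move_arm(
  moves=[
    [[0, 0, 0, 0.001, -0.04, 0, 0], [0, 0, 0, 0.001, -0.04, 0, 0], [0, 0, 0, 0.001, -0.04, -0.01, 0], [0, 0, 0, 0.001, -0.04, -0.02, 0], [0, 0, 0, 0.001, -0.04, -0.03, 0], [0, 0, 0, 0, -0.02, -0.04, 0], [0, 0, 0, 0, 0, -0.04, 0], [0, 0, 0, 0, 0, -0.04, 0], [0, 0, 0, 0, 0, -0.04, 0], [0, 0, 0, 0, 0, 0, 0]],
  ],
)

```text
time_s: 33.7
ee_pos: [0.4106, -0.2234, 0.0911]
ee_rot: [-3.136, -0.117, 0.01]
wrist_force: [-1.0, 0.8, 0.9]
width: 0.0002
grip_force: 0.0
```

Call:
move_arm(
  moves=[
    [[0, 0, 0, 0.002, -0.003, -0.01, 0], [0, 0, 0, 0, 0, -0.006, 0], [0, 0, 0, 0, 0, -0.004, 0], [0, 0, 0, 0, 0, -0.003, 0], [0, 0, 0, 0, 0, 0, 0]],
  ],
)

```text
time_s: 34.2
ee_pos: [0.4155, -0.2283, 0.0721]
ee_rot: [3.139, 0.116, 0.003]
wrist_force: [0.3, -0.5, 2.2]
width: 0.0007
grip_force: 0.9
```

Call:
move_arm(
  moves=[
    [[0, 0, 0, 0, 0, -0.003, 0], [0, 0, 0, 0, 0, -0.002, 0], [0, 0, 0, 0, 0, 0, 0]],
  ],
)

```text
time_s: 34.5
ee_pos: [0.4151, -0.2282, 0.0665]
ee_rot: [3.139, 0.116, 0.001]
wrist_force: [-0.3, -1.6, 2.2]
width: 0.0004
grip_force: 1.4
```

Call:
move_arm(
  moves=[
    [[0, 0, 0, 0, 0, -0.003, 0], [0, 0, 0, 0, 0, -0.003, 0], [0, 0, 0, 0, 0, 0, 0]],
  ],
)

```text
time_s: 34.8
ee_pos: [0.4151, -0.2281, 0.0603]
ee_rot: [3.139, 0.116, 0.001]
wrist_force: [1.2, -1.5, 3.4]
width: 0.0003
grip_force: 1.7
```

```bash
python3 - <<'E'
from h import *
print(manip.state()["wrist_force"]); grab("scene","s11.png")
a=cv2.imread("pics/s10.png").astype(int);b=cv2.imread("pics/s11.png").astype(int)
print((np.abs(a-b)[280:345,300:350].max(2)>40).sum())
E
```

```text
[ 1.23611307 -1.48352034  3.4227993 ]
856
```

Call:
move_arm(
  moves=[
    [[0, 0, 0, 0, 0, -0.002, 0], [0, 0, 0, 0, 0, -0.002, 0], [0, 0, 0, 0, 0, 0, 0], [0, 0, 0, 0, 0, 0, 0]],
  ],
)

```text
time_s: 35.25
ee_pos: [0.4156, -0.2283, 0.0584]
ee_rot: [3.139, 0.116, 0.003]
wrist_force: [-4.7, 3.0, 32.4]
width: 0.0002
grip_force: 15.6
```

Call:
move_arm(
  moves=[
    [[0, 0, 0, -0.005, 0, 0.02, 0], [0, 0, 0, -0.015, 0, 0.04, 0], [0, 0, 0, -0.015, 0.02, 0.04, 0], [0, 0, 0, 0, 0.04, 0.04, 0], [0, 0, 0, 0, 0.04, 0.04, 0], [0, 0, 0, 0, 0.04, 0.04, 0], [0, 0, 0, 0, 0.04, 0, 0], [0, 0, 0, 0, 0, 0, 0]],
  ],
)

```text
time_s: 36.05
ee_pos: [0.3794, -0.0575, 0.263]
ee_rot: [-3.138, -0.128, -0.001]
wrist_force: [0.1, -0.4, -0.3]
width: 0.0002
grip_force: 0.0
```

```bash
python3 - <<'E'
from h import *
print(manip.state()["ee_pos"]); grab("scene","s12.png");grab("top","t12.png")
a=cv2.resize(cv2.imread("pics/s12.png")[220:400,230:400],(480,508)); b=cv2.resize(cv2.imread("pics/t12.png")[140:300,340:470],(320,394))
cv2.imwrite("pics/d12.png",np.hstack([a,cv2.copyMakeBorder(b,0,114,0,0,cv2.BORDER_CONSTANT)]))
E
```

```text
[ 0.37939775 -0.05754919  0.26299543]
```

View pics/d12.png

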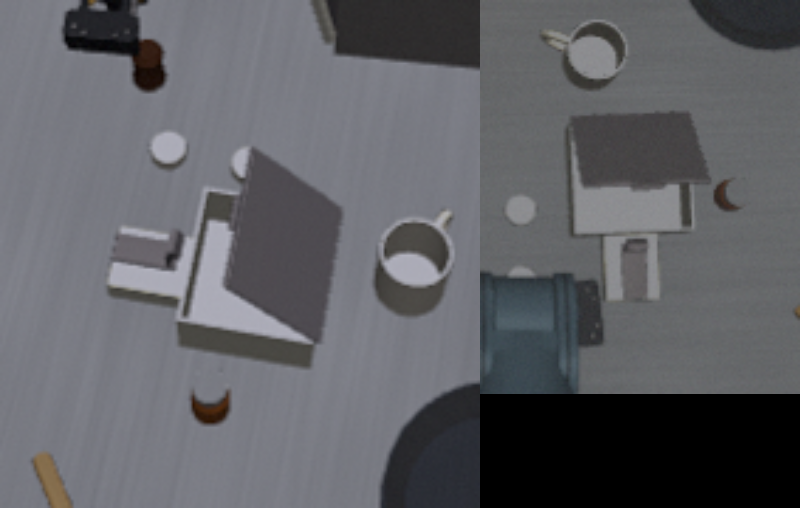

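The lid has popped up to about 50°. I swing it back with the closed fingers against its free edge.

Call:
move_arm(
  moves=[
    [[0, 0, 0, 0.018, -0.03, 0, 0], [0, 0, 0, 0.018, -0.03, 0, 0], [0, 0, 0, 0.018, -0.03, 0, 0], [0, 0, 0, 0.018, -0.03, 0, 0], [0, 0, 0, 0.018, -0.03, 0, 0], [0, 0, 0, 0.018, -0.018, -0.02, 0], [0, 0, 0, 0, 0, -0.035, 0], [0, 0, 0, 0, 0, -0.032, 0], [0, 0, 0, 0, 0, 0, 0]],
  ],
)

```text
time_s: 37.05
ee_pos: [0.4834, -0.2302, 0.1708]
ee_rot: [-3.136, -0.113, 0.016]
wrist_force: [-0.2, 0.1, -0.2]
width: 0.0005
grip_force: 0.0
```

Call:
move_arm(
  moves=[
    [[0, 0, 0, 0.012, 0, 0, 0], [0, 0, 0, 0.012, 0, 0, 0], [0, 0, 0, 0.012, 0, 0.004, 0], [0, 0, 0, 0.012, 0, 0.006, 0], [0, 0, 0, 0.012, 0, 0.006, 0], [0, 0, 0, 0.012, 0, 0.006, 0], [0, 0, 0, 0.012, 0, 0.005, 0], [0, 0, 0, 0.012, 0, 0.003, 0], [0, 0, 0, 0.012, 0, 0.002, 0], [0, 0, 0, 0, 0, 0, 0]],
  ],
)

```text
time_s: 38.05
ee_pos: [0.599, -0.2296, 0.2097]
ee_rot: [3.138, 0.119, 0.007]
wrist_force: [-0.0, 0.2, 0.5]
width: 0.0004
grip_force: 0.0
```

Call:
move_arm(
  moves=[
    [[0, 0, 0, 0.01, 0, 0, 0], [0, 0, 0, 0.008, 0, 0, 0], [0, 0, 0, 0.006, 0, 0, 0], [0, 0, 0, 0, 0, 0, 0]],
  ],
)

```text
time_s: 38.45
ee_pos: [0.6206, -0.2296, 0.2074]
ee_rot: [-3.139, -0.117, -0.001]
wrist_force: [0.2, -0.9, -0.0]
width: 0.0004
grip_force: 0.0
```

Call:
move_arm(
  moves=[
    [[0, 0, 0, 0.004, 0, 0, 0], [0, 0, 0, 0.003, 0, 0, 0], [0, 0, 0, 0, 0, 0, 0]],
  ],
)

```text
time_s: 38.75
ee_pos: [0.6263, -0.23, 0.2071]
ee_rot: [-3.139, -0.116, 0.002]
wrist_force: [-0.8, 0.2, 0.1]
width: 0.0002
grip_force: 0.7
```

Call:
move_arm(
  moves=[
    [[0, 0, 0, 0.004, 0, 0, 0], [0, 0, 0, 0.003, 0, 0, 0], [0, 0, 0, 0, 0, 0, 0]],
  ],
)

```text
time_s: 39.05
ee_pos: [0.6322, -0.23, 0.2065]
ee_rot: [-3.139, -0.115, 0.007]
wrist_force: [-6.5, 0.0, -1.3]
width: 0.0003
grip_force: 2.7
```

```bash
python3 - <<'E'
from h import *
print(manip.state()["wrist_force"]); grab("scene","s13.png")
# tub interior white? sample along tub centreline in scene at floor
C=cam("scene"); im=cv2.imread("pics/s13.png")
for x in(.50,.52,.54,.56,.58,.60): u=proj("scene",(x,-.25,.004),C).astype(int); print(x,u,im[u[1],u[0]])
E
```

```text
[-6.51650521  0.01479459 -1.31864281]
0.5 [302 325] [181 169 169]
0.52 [308 326] [183 171 171]
0.54 [315 327] [183 171 170]
0.56 [322 329] [181 170 170]
0.58 [328 330] [182 171 171]
0.6 [335 331] [181 169 169]
```

The lid is fully back: 6.5 N at the stop, and the tub floor is in view along its length. I retreat and go for the first tablet.

Call:
move_arm(
  moves=[
    [[0, 0, 0, -0.03, 0, 0, 0], [0, 0, 0, -0.03, 0, 0.03, 0], [0, 0, 0, -0.02, 0.01, 0.03, 0], [0, 0, 0.14, -0.01, 0.03, 0, 0.06], [0, 0, 0.14, -0.01, 0.03, 0, 0.06], [0, 0, 0.14, -0.01, 0.03, 0, 0.06], [0, 0, 0.14, 0, 0.03, 0, 0.06], [0, 0, 0.14, 0, 0.01, -0.01, 0.06], [0, 0, 0.14, 0, 0, -0.02, 0.06], [0, 0, 0.14, 0, 0, -0.02, 0.06]],
  ],
)

```text
time_s: 40.1
ee_pos: [0.5255, -0.0891, 0.2181]
ee_rot: [2.708, 1.589, 0.006]
wrist_force: [-0.3, -0.2, -0.5]
width: 0.0544
grip_force: 0.0
```

Call:
move_arm(
  moves=[
    [[0, 0, 0.14, 0, 0, -0.02, 0.06], [0, 0, 0.14, 0, 0, -0.02, 0.06], [0, 0, 0.14, 0, 0, -0.01, 0.06], [0, 0, 0.09, 0, 0, 0, 0.06], [0, 0, 0, 0, 0, 0, 0.06]],
  ],
)

```text
time_s: 40.6
ee_pos: [0.5247, -0.0899, 0.1677]
ee_rot: [2.228, 2.214, 0.002]
wrist_force: [0.3, 0.2, 0.2]
width: 0.0602
grip_force: 0.0
```

```bash
python3 capfind.py "(.516,-.089,.022)" w14.png
```

```text
[ 0.52472096 -0.08987298  0.16767552] [2.22776921 2.21392057 0.00231772]
[308.28207798 221.3864575 ]
white 2190 [178.81826484 220.54383562] ((179.0, 220.5), (51.0, 52.0), 90.0) [ 0.42587812 -0.0875724   0.022     ]
white 2291 [310.15495417 222.40419031] ((310.25, 222.74998474121094), (53.740108489990234, 53.03300476074219), 45.0) [ 0.51727711 -0.0897346   0.022     ]
white 3645 [334.13058985 360.43978052] ((323.5, 359.5), (25.0, 181.0), 90.0) [ 0.53384582 -0.19974834  0.022     ]
white 3882 [353.26069037 429.3745492 ] ((354.5811767578125, 429.9091491699219), (27.023683547973633, 149.06056213378906), 89.53038024902344) [ 0.54979256 -0.26687465  0.022     ]
```

Call:
move_arm(
  moves=[
    [[0, 0, 0, -0.0075, 0, -0.03, 0.06], [0, 0, 0, 0, 0, -0.04, 0.06], [0, 0, 0, 0, 0, -0.04, 0.06], [0, 0, 0, 0, 0, -0.025, 0.06], [0, 0, 0, 0, 0, -0.01, 0.06], [0, 0, 0, 0, 0, -0.004, 0.06], [0, 0, 0, 0, 0, 0, 0.06], [0, 0, 0, 0, 0, 0, 0.06]],
  ],
)

```text
time_s: 41.45
ee_pos: [0.5175, -0.0901, 0.0199]
ee_rot: [2.228, 2.212, 0.002]
wrist_force: [-0.2, -0.2, -0.1]
width: 0.0601
grip_force: 0.0
```

Call:
move_arm(
  moves=[
    [[0, 0, 0, 0, 0, -0.005, 0.06], [0, 0, 0, 0, 0, 0, 0.025], [0, 0, 0, 0, 0, 0, 0.025], [0, 0, 0, 0, 0, 0, 0.025], [0, 0, 0, 0, 0, 0, 0.025], [0, 0, 0, 0, 0, 0, 0.025], [0, 0, 0, 0, 0, 0, 0.025], [0, 0, 0, 0, 0, 0.03, 0.025], [0, 0, 0, 0, 0, 0.04, 0.025], [0, 0, 0, 0, 0, 0.04, 0.025]],
  ],
  grip_force=20,
)

```text
time_s: 42.45
ee_pos: [0.5155, -0.0898, 0.1243]
ee_rot: [-2.228, -2.213, 0.002]
wrist_force: [1.0, 0.3, -0.2]
width: 0.0394
grip_force: 20.0
```

Call:
move_arm(
  moves=[
    [[0, 0, -0.14, 0, 0, 0.03, 0.025], [0, 0, -0.14, 0, -0.015, 0.03, 0.025], [0, 0, -0.14, 0, -0.015, 0, 0.025], [0, 0, -0.14, 0, -0.02, 0, 0.025], [0, 0, -0.14, 0, -0.02, 0, 0.025], [0, 0, -0.14, 0, -0.02, 0, 0.025], [0, 0, -0.14, 0, -0.02, 0, 0.025], [0, 0, -0.14, 0, -0.02, 0, 0.025], [0, 0, -0.14, 0, -0.02, 0, 0.025], [0, 0, -0.14, 0, -0.01, 0, 0.025]],
  ],
)

```text
time_s: 43.45
ee_pos: [0.5157, -0.2519, 0.1834]
ee_rot: [3.131, 0.245, -0.001]
wrist_force: [0.5, -0.2, -0.8]
width: 0.0392
grip_force: 20.0
```

Call:
move_arm(
  moves=[
    [[0, 0, -0.14, 0, 0, 0, 0.025], [0, 0, 0, 0, 0, 0, 0.025]],
  ],
)

```text
time_s: 43.65
ee_pos: [0.516, -0.25, 0.1832]
ee_rot: [3.141, 0.035, -0.001]
wrist_force: [0.6, -0.1, -0.8]
width: 0.0393
grip_force: 20.0
```

Call:
move_arm(
  moves=[
    [[0, 0, 0, 0, 0, -0.04, 0.025], [0, 0, 0, 0, 0, -0.04, 0.025], [0, 0, 0, 0, 0, -0.035, 0.025], [0, 0, 0, 0, 0, -0.02, 0.025], [0, 0, 0, 0, 0, -0.008, 0.025], [0, 0, 0, 0, 0, 0, 0.025], [0, 0, 0, 0, 0, 0, 0.05], [0, 0, 0, 0, 0, 0, 0.05], [0, 0, 0, 0, 0, 0, 0.05], [0, 0, 0, 0, 0, 0, 0.05]],
  ],
)

```text
time_s: 44.65
ee_pos: [0.5168, -0.2501, 0.0413]
ee_rot: [3.141, 0.038, 0.002]
wrist_force: [-0.5, 0.5, 0.1]
width: 0.0504
grip_force: 0.0
```

Call:
move_arm(
  moves=[
    [[0, 0, 0, 0, 0, 0.03, 0.05], [0, 0, 0, 0, 0, 0.04, 0.05], [0, 0, 0, 0, 0, 0.04, 0.05], [0, 0, 0.14, -0.015, 0.02, 0.04, 0.06], [0, 0, 0.14, -0.015, 0.025, 0, 0.06], [0, 0, 0.14, -0.015, 0.025, 0, 0.06], [0, 0, 0.14, -0.015, 0.025, 0, 0.06], [0, 0, 0.14, -0.015, 0.025, 0, 0.06], [0, 0, 0.14, -0.015, 0.025, 0, 0.06], [0, 0, 0.14, 0, 0.015, 0, 0.06]],
  ],
)

```text
time_s: 45.65
ee_pos: [0.4242, -0.0884, 0.1907]
ee_rot: [-2.748, -1.521, 0.002]
wrist_force: [0.2, -0.6, -0.9]
width: 0.06
grip_force: 0.0
```

Call:
move_arm(
  moves=[
    [[0, 0, 0.14, 0, 0, -0.02, 0.06], [0, 0, 0.14, 0, 0, 0, 0.06], [0, 0, 0.14, 0, 0, 0, 0.06], [0, 0, 0.14, 0, 0, 0, 0.06], [0, 0, 0, 0, 0, 0, 0.06]],
  ],
)

```text
time_s: 46.15
ee_pos: [0.4263, -0.0901, 0.1708]
ee_rot: [2.227, 2.215, 0.0]
wrist_force: [0.3, -0.3, -0.3]
width: 0.0601
grip_force: 0.0
```

```bash
python3 capfind.py "(.426,-.088,.022)" w15.png
```

```text
[ 0.42629664 -0.09008368  0.17081138] [2.22743056e+00 2.21482698e+00 4.49586894e-04]
[320.82706035 218.36153687]
white 2275 [320.47164835 217.92087912] ((320.5, 218.0), (52.0, 53.0), 90.0) [ 0.42575604 -0.0876828   0.022     ]
white 1195 [341.52887029 367.03682008] ((340.0, 366.5), (110.0, 11.0), 0.0) [ 0.44118234 -0.20819845  0.022     ]
white 1184 [427.92483108 429.21621622] ((431.0, 438.0), (51.99999237060547, 43.99999237060547), 0.0) [ 0.51463164 -0.27145199  0.022     ]
```

Call:
move_arm(
  moves=[
    [[0, 0, 0, 0, 0.0025, -0.03, 0.06], [0, 0, 0, 0, 0, -0.04, 0.06], [0, 0, 0, 0, 0, -0.04, 0.06], [0, 0, 0, 0, 0, -0.025, 0.06], [0, 0, 0, 0, 0, -0.01, 0.06], [0, 0, 0, 0, 0, -0.008, 0.06], [0, 0, 0, 0, 0, 0, 0.06], [0, 0, 0, 0, 0, 0, 0.06]],
  ],
)

```text
time_s: 47.0
ee_pos: [0.4271, -0.0876, 0.0184]
ee_rot: [2.229, 2.212, 0.001]
wrist_force: [-0.0, 0.6, -0.0]
width: 0.0598
grip_force: 0.0
```

Call:
move_arm(
  moves=[
    [[0, 0, 0, 0, 0, -0.0035, 0.06], [0, 0, 0, 0, 0, 0, 0.025], [0, 0, 0, 0, 0, 0, 0.025], [0, 0, 0, 0, 0, 0, 0.025], [0, 0, 0, 0, 0, 0, 0.025], [0, 0, 0, 0, 0, 0, 0.025], [0, 0, 0, 0, 0, 0, 0.025], [0, 0, 0, 0, 0, 0.03, 0.025], [0, 0, 0, 0, 0, 0.04, 0.025], [0, 0, 0, 0, 0, 0.04, 0.025]],
  ],
)

```text
time_s: 48.0
ee_pos: [0.4255, -0.0873, 0.1249]
ee_rot: [-2.228, -2.213, 0.002]
wrist_force: [0.7, 0.1, -0.8]
width: 0.0396
grip_force: 20.0
```

Call:
move_arm(
  moves=[
    [[0, 0, -0.14, 0, 0, 0.04, 0.025], [0, 0, -0.14, 0.01, -0.01, 0.02, 0.025], [0, 0, -0.14, 0.015, -0.015, 0, 0.025], [0, 0, -0.14, 0.015, -0.015, 0, 0.025], [0, 0, -0.14, 0.015, -0.015, 0, 0.025], [0, 0, -0.14, 0.015, -0.015, 0, 0.025], [0, 0, -0.14, 0.015, -0.015, 0, 0.025], [0, 0, -0.14, 0.015, -0.015, 0, 0.025], [0, 0, -0.14, 0.015, -0.015, 0, 0.025], [0, 0, -0.14, 0.015, -0.005, 0, 0.025]],
  ],
)

```text
time_s: 49.0
ee_pos: [0.5562, -0.2094, 0.1837]
ee_rot: [3.131, 0.245, -0.001]
wrist_force: [0.3, -0.0, -0.6]
width: 0.0394
grip_force: 20.0
```

Call:
move_arm(
  moves=[
    [[0, 0, -0.14, 0.01, 0, 0, 0.025], [0, 0, 0, 0, 0, 0, 0.025]],
  ],
)

```text
time_s: 49.2
ee_pos: [0.5671, -0.207, 0.1835]
ee_rot: [3.141, 0.037, -0.0]
wrist_force: [-0.4, 0.3, 0.1]
width: 0.0393
grip_force: 20.0
```

Call:
move_arm(
  moves=[
    [[0, 0, 0, -0.025, 0.003, -0.03, 0.025], [0, 0, 0, 0, 0, -0.04, 0.025], [0, 0, 0, 0, 0, -0.035, 0.025], [0, 0, 0, 0, 0, -0.02, 0.025], [0, 0, 0, 0, 0, -0.01, 0.025], [0, 0, 0, 0, 0, 0, 0.025], [0, 0, 0, 0, 0, 0, 0.05], [0, 0, 0, 0, 0, 0, 0.05], [0, 0, 0, 0, 0, 0, 0.05], [0, 0, 0, 0, 0, 0, 0.05]],
  ],
)

```text
time_s: 50.2
ee_pos: [0.5418, -0.2046, 0.0498]
ee_rot: [3.141, 0.038, 0.002]
wrist_force: [0.1, 0.2, -0.2]
width: 0.0503
grip_force: 0.0
```

Call:
move_arm(
  moves=[
    [[0, 0, 0, 0, 0, 0.03, 0.05], [0, 0, 0, 0, 0, 0.04, 0.05], [0, 0, 0, -0.01, 0, 0.04, 0.05], [0, 0, 0, -0.02, 0, 0.05, 0], [0, 0, 0, 0, 0, 0.05, 0], [0, 0, 0, 0, 0, 0.03, 0], [0, 0, 0, 0, 0, 0, 0]],
  ],
)

```text
time_s: 50.9
ee_pos: [0.515, -0.2055, 0.2907]
ee_rot: [3.139, 0.037, 0.014]
wrist_force: [0.4, -0.2, 0.2]
width: 0.0199
grip_force: 0.0
```

```bash
python3 - <<'E'
from h import *
C=cam("wrist"); print(manip.state()["ee_pos"]); im=grab("wrist","w16.png")
print([proj("wrist",p,C).round() for p in [(.516,-.25,.026),(.54,-.205,.026),(.625,-.152,.079),(.625,-.302,.079),(.637,-.152,.226),(.637,-.302,.226)]])
E
```

```text
[ 0.51504054 -0.20547276  0.29068109]
[array([369., 194.]), array([323., 168.]), array([257.,  67.]), array([448.,  73.]), array([208.,   5.]), array([542.,  18.])]
```

View pics/w16.png

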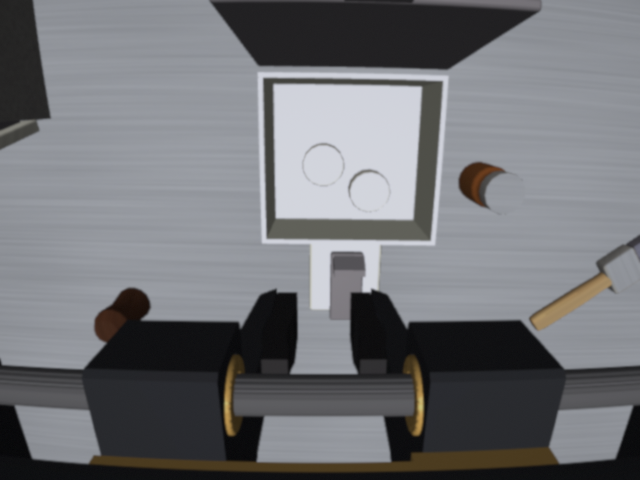

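Both tablets lie flat in the tub at (323,164) and (370,191). I go behind the lid and swing it forward and shut.

Call:
move_arm(
  moves=[
    [[0, 0, 0, 0.035, -0.006, 0.01, 0], [0, 0, 0, 0.035, -0.006, 0, 0], [0, 0, 0, 0.035, -0.006, 0, 0], [0, 0, 0, 0.035, -0.004, 0, 0], [0, 0, 0, 0.027, 0, 0, 0], [0, 0, 0, 0, 0, 0, 0], [0, 0, 0, 0, 0, -0.04, 0], [0, 0, 0, 0, 0, -0.045, 0], [0, 0, 0, 0, 0, 0, 0]],
  ],
)

```text
time_s: 51.85
ee_pos: [0.6742, -0.2248, 0.2026]
ee_rot: [-3.137, -0.037, 0.022]
wrist_force: [-0.8, 1.7, -0.1]
width: 0.0002
grip_force: 0.0
```

Call:
move_arm(
  moves=[
    [[0, 0, 0, -0.012, 0, 0, 0], [0, 0, 0, -0.012, 0, 0, 0], [0, 0, 0, -0.012, 0, 0, 0], [0, 0, 0, -0.012, 0, 0, 0], [0, 0, 0, -0.012, 0, 0, 0], [0, 0, 0, -0.012, 0, 0, 0], [0, 0, 0, 0, 0, 0, 0]],
  ],
)

```text
time_s: 52.55
ee_pos: [0.6066, -0.2272, 0.2123]
ee_rot: [3.141, 0.036, 0.001]
wrist_force: [-0.8, -0.4, 0.8]
width: 0.0004
grip_force: 0.0
```

Call:
move_arm(
  moves=[
    [[0, 0, 0, -0.012, 0, -0.002, 0], [0, 0, 0, -0.012, 0, -0.003, 0], [0, 0, 0, -0.012, 0, -0.006, 0], [0, 0, 0, -0.012, 0, -0.007, 0], [0, 0, 0, -0.011, 0, -0.009, 0], [0, 0, 0, -0.01, 0, -0.01, 0], [0, 0, 0, -0.008, 0, -0.01, 0], [0, 0, 0, 0, 0, 0, 0]],
  ],
)

```text
time_s: 53.35
ee_pos: [0.5296, -0.2265, 0.1629]
ee_rot: [-3.141, -0.037, 0.003]
wrist_force: [1.2, -0.2, 0.3]
width: 0.0003
grip_force: 0.0
```

Call:
move_arm(
  moves=[
    [[0, 0, 0, -0.008, 0, -0.012, 0], [0, 0, 0, -0.008, 0, -0.012, 0], [0, 0, 0, 0, 0, 0, 0]],
  ],
)

```text
time_s: 53.65
ee_pos: [0.5138, -0.2262, 0.1388]
ee_rot: [-3.141, -0.037, 0.003]
wrist_force: [0.2, 0.4, 0.2]
width: 0.0005
grip_force: 0.1
```

```bash
python3 - <<'E'
from h import *
print(manip.state()["wrist_force"]); grab("scene","s17.png"); C=cam("scene"); im=cv2.imread("pics/s17.png")
for x in(.56,.58,.60,.62):
  for z in(.004,.1): u=proj("scene",(x,-.28,z),C).astype(int); print(x,z,u,im[u[1],u[0]])
cv2.imwrite("pics/d17.png",cv2.resize(im[220:400,230:400],(480,508)))
E
```

```text
[0.19473622 0.36701174 0.20056577]
0.56 0.004 [320 338] [124 120 121]
0.56 0.1 [320 327] [102  96 101]
0.58 0.004 [326 339] [141 135 135]
0.58 0.1 [327 328] [102  96 100]
0.6 0.004 [333 341] [61 67 69]
0.6 0.1 [334 329] [101  94  99]
0.62 0.004 [340 342] [69 74 75]
0.62 0.1 [341 330] [102  95  99]
```

The lid is following: the tub's interior is now covered by grey. I press on until it clicks.

Call:
move_arm(
  moves=[
    [[0, 0, 0, -0.006, 0, -0.01, 0], [0, 0, 0, -0.006, 0, -0.01, 0], [0, 0, 0, -0.004, 0, -0.01, 0], [0, 0, 0, 0, 0, -0.006, 0], [0, 0, 0, 0, 0, 0, 0]],
  ],
)

```text
time_s: 54.2
ee_pos: [0.4976, -0.2264, 0.1024]
ee_rot: [-3.141, -0.037, 0.004]
wrist_force: [0.9, 0.2, 0.5]
width: 0.0005
grip_force: 0.3
```

Call:
move_arm(
  moves=[
    [[0, 0, 0, 0, 0, -0.003, 0], [0, 0, 0, 0, 0, -0.003, 0], [0, 0, 0, 0, 0, 0, 0]],
  ],
)

```text
time_s: 54.5
ee_pos: [0.4983, -0.2263, 0.0969]
ee_rot: [-3.141, -0.038, 0.002]
wrist_force: [-0.2, -0.3, -0.3]
width: 0.0004
grip_force: 0.2
```

Call:
move_arm(
  moves=[
    [[0, 0, 0, 0, 0, -0.003, 0], [0, 0, 0, 0, 0, 0, 0]],
  ],
)

```text
time_s: 54.7
ee_pos: [0.4986, -0.2264, 0.0942]
ee_rot: [-3.141, -0.038, 0.0]
wrist_force: [-1.7, -0.2, 2.1]
width: 0.0002
grip_force: 1.1
```

Call:
move_arm(
  moves=[
    [[0, 0, 0, 0, 0, -0.003, 0], [0, 0, 0, 0, 0, 0, 0]],
  ],
)

```text
time_s: 54.9
ee_pos: [0.4987, -0.2264, 0.0914]
ee_rot: [-3.141, -0.038, 0.0]
wrist_force: [-1.1, 0.7, 4.0]
width: 0.0002
grip_force: 2.1
```

Call:
move_arm(
  moves=[
    [[0, 0, 0, 0, 0, -0.002, 0], [0, 0, 0, 0, 0, -0.002, 0], [0, 0, 0, 0, 0, 0, 0]],
  ],
)

```text
time_s: 55.2
ee_pos: [0.4988, -0.2265, 0.0877]
ee_rot: [-3.141, -0.038, -0.0]
wrist_force: [-2.4, 0.8, 6.2]
width: 0.0005
grip_force: 3.4
```

Call:
move_arm(
  moves=[
    [[0, 0, 0, 0, 0, -0.002, 0], [0, 0, 0, 0, 0, 0, 0]],
  ],
)

```text
time_s: 55.4
ee_pos: [0.4989, -0.2265, 0.0858]
ee_rot: [3.141, 0.038, 0.001]
wrist_force: [-2.3, 1.5, 8.3]
width: 0.0006
grip_force: 4.1
```

Call:
move_arm(
  moves=[
    [[0, 0, 0, 0, 0, -0.002, 0], [0, 0, 0, 0, 0, 0, 0]],
  ],
)

```text
time_s: 55.6
ee_pos: [0.499, -0.2265, 0.084]
ee_rot: [3.141, 0.038, 0.001]
wrist_force: [-3.1, 1.0, 9.1]
width: 0.0004
grip_force: 4.8
```

Call:
move_arm(
  moves=[
    [[0, 0, 0, 0, 0, -0.002, 0], [0, 0, 0, 0, 0, 0, 0], [0, 0, 0, 0, 0, 0, 0]],
  ],
)

```text
time_s: 55.9
ee_pos: [0.4991, -0.2265, 0.0822]
ee_rot: [3.141, 0.038, 0.001]
wrist_force: [-3.3, 0.8, 10.6]
width: 0.0005
grip_force: 5.4
```

The force is soft and the tip is lower than a shut lid would allow, so I check the lid's outline numerically.

```bash
cat > lid.py <<'E'
from h import *
import sys
im=grab("scene",sys.argv[1]); C=cam("scene")
b=cv2.cvtColor(im,cv2.COLOR_RGB2BGR)
def corners(im):
    b=im.astype(int); roi=np.zeros(b.shape[:2],bool); roi[225:370,280:380]=1
    m=((np.abs(b-b[330,334]).max(2)<14)&roi).astype(np.uint8)
    m=cv2.morphologyEx(m,cv2.MORPH_OPEN,np.ones((3,3)))
    n,l,s,c=cv2.connectedComponentsWithStats(m); i=l[330,334]
    k=max(cv2.findContours((l==i).astype(np.uint8),0,2)[0],key=cv2.contourArea)
    return b[330,334],s[i],cv2.approxPolyDP(cv2.convexHull(k),4,True)[:,0].tolist()
print("now",corners(b)); print("shut",corners(cv2.imread("pics/scene0.png")))
for ph in(0,.1,.2,.3,.4,.6): print(ph,[proj("scene",(.625-.148*np.cos(ph),y,.082+.148*np.sin(ph)),C).round().tolist() for y in(-.152,-.302)])
print("hinge",[proj("scene",(.625,y,.082),C).round().tolist() for y in(-.152,-.302)])
E
python3 lid.py s18.png
```

```text
now (array([102,  96, 101]), array([ 310,  291,   41,   50, 1549], dtype=int32), [[318, 291], [350, 293], [341, 340], [311, 334]])
shut (array([107, 101, 105]), array([ 290,  285,   61,   56, 2525], dtype=int32), [[301, 285], [350, 293], [342, 340], [290, 332]])
0 [[301.0, 284.0], [290.0, 331.0]]
0.1 [[301.0, 282.0], [290.0, 329.0]]
0.2 [[302.0, 280.0], [291.0, 328.0]]
0.3 [[303.0, 278.0], [292.0, 326.0]]
0.4 [[304.0, 276.0], [294.0, 325.0]]
0.6 [[309.0, 273.0], [298.0, 322.0]]
hinge [[350.0, 293.0], [342.0, 341.0]]
```

The outline is nearly the shut one (lean of about 0.05 rad), so the lid is under the fingers. I keep pressing gently.

Call:
move_arm(
  moves=[
    [[0, 0, 0, 0, 0, -0.002, 0], [0, 0, 0, 0, 0, 0, 0]],
  ],
)

```text
time_s: 56.15
ee_pos: [0.4992, -0.2265, 0.0803]
ee_rot: [3.141, 0.038, 0.002]
wrist_force: [-3.2, 1.7, 12.5]
width: 0.0004
grip_force: 6.1
```

Call:
move_arm(
  moves=[
    [[0, 0, 0, 0, 0, -0.002, 0], [0, 0, 0, 0, 0, 0, 0]],
  ],
)

```text
time_s: 56.35
ee_pos: [0.4994, -0.2265, 0.0784]
ee_rot: [3.141, 0.038, 0.002]
wrist_force: [-2.2, 1.2, 12.7]
width: 0.0004
grip_force: 6.7
```

Call:
move_arm(
  moves=[
    [[0, 0, 0, 0, 0, -0.002, 0], [0, 0, 0, 0, 0, 0, 0]],
  ],
)

```text
time_s: 56.55
ee_pos: [0.4995, -0.2265, 0.0766]
ee_rot: [3.141, 0.038, 0.003]
wrist_force: [-4.1, 1.3, 14.2]
width: 0.0009
grip_force: 7.4
```

```bash
python3 lid.py s19.png | head -1; python3 -c "
from h import *
s=manip.state();print(s['ee_pos'],s['ee_rot'],s['wrist_force'],s['moment'])"
```

```text
now (array([100,  94,  98]), array([ 310,  292,   40,   49, 1514], dtype=int32), [[318, 292], [349, 294], [341, 340], [311, 334]])
[ 0.49948323 -0.22654712  0.07659891] [3.14123412e+00 3.77252312e-02 2.42777489e-03] [-3.56162016  2.32653906 14.37100298] [0.40082879 0.57155318 0.00806677]
```

Call:
move_arm(
  moves=[
    [[0, 0, 0, 0, 0, 0.01, 0], [0, 0, 0, 0, 0, 0.02, 0], [0, 0, 0, 0, 0, 0.03, 0], [0, 0, 0, -0.02, 0, 0.04, 0], [0, 0, 0, -0.03, 0.02, 0.04, 0], [0, 0, 0, -0.03, 0.04, 0.03, 0], [0, 0, 0, 0, 0.04, 0.0, 0], [0, 0, 0, 0, 0.04, 0, 0], [0, 0, 0, 0, 0.04, 0, 0], [0, 0, 0, 0, 0, 0, 0]],
  ],
)

```text
time_s: 57.6
ee_pos: [0.4253, -0.0484, 0.2384]
ee_rot: [-3.139, -0.05, -0.001]
wrist_force: [0.6, -0.7, -0.7]
width: 0.0005
grip_force: 0.0
```

```bash
python3 lid.py s20.png
```

```text
now (array([110, 103, 108]), array([ 290,  285,   61,   56, 2527], dtype=int32), [[300, 285], [350, 293], [342, 340], [290, 332]])
shut (array([107, 101, 105]), array([ 290,  285,   61,   56, 2525], dtype=int32), [[301, 285], [350, 293], [342, 340], [290, 332]])
0 [[301.0, 284.0], [290.0, 331.0]]
0.1 [[301.0, 282.0], [290.0, 329.0]]
0.2 [[302.0, 280.0], [291.0, 328.0]]
0.3 [[303.0, 278.0], [292.0, 326.0]]
0.4 [[304.0, 276.0], [294.0, 325.0]]
0.6 [[309.0, 273.0], [298.0, 322.0]]
hinge [[350.0, 293.0], [342.0, 341.0]]
```

The lid matches the initial shut outline pixel for pixel and stays down, so it has clicked. I make a last check of the latch and the bystanders, then hand in.

```bash
python3 - <<'E'
from h import *
grab("scene","s21.png"); a=cv2.imread("pics/scene0.png").astype(int);b=cv2.imread("pics/s21.png").astype(int)
d=np.abs(a-b).max(2)>45
for n,(x,y,r) in dict(jar=(304,360,10),mug=(377,311,16),bowl=(283,137,18),spatula=(325,120,20),brush=(258,412,22),salt=(283,242,9),doorR=(345,200,14),doorL=(350,135,12)).items(): print(n,d[y-r:y+r,x-r:x+r].sum(),"of",4*r*r)
E
```

```text
jar 0 of 400
mug 0 of 1024
bowl 526 of 1296
spatula 0 of 1600
brush 0 of 1936
salt 100 of 324
doorR 49 of 784
doorL 0 of 576
```

```bash
python3 - <<'E'
from h import *
a=cv2.imread("pics/scene0.png").astype(int)
for f in("s10.png","s12.png","s19.png"):
    d=np.abs(a-cv2.imread("pics/"+f)).max(2)>45
    print(f,"bowl",d[119:155,265:301].sum(),"salt",d[233:251,274:292].sum())
grab("top","t21.png"); d=np.abs(cv2.imread("pics/top0.png").astype(int)-cv2.imread("pics/t21.png")).max(2)>45
print("top bowl",d[280:318,180:216].sum(),"salt",d[260:276,320:336].sum(),"door",d[200:232,190:305].sum())
E
```

```text
s10.png bowl 963 salt 0
s12.png bowl 333 salt 26
s19.png bowl 0 salt 284
top bowl 0 salt 44 door 246
```

```bash
python3 -c "
from workcell import manip
print(manip.hand_in())"
```

```text
the job is handed in; nothing more can be done
None
```

I handed the job in after about 58 s on the robot's clock: all three bottles are in the bin and the cupboard looks re-latched (pictures only, no joint readings), then both tablets went into the tub and its lid stayed shut; nothing else was seen to move, though the arm hid the salt shaker in the last pictures.

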